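Part jammed reducing sleeves, set out by size and check each with the thermometer

ROBOT

A 7-joint arm with a two-finger parallel gripper is mounted at the origin on a cart in front of the work surface, level with it; the furniture and walls round the work are solid. World frame = base frame: x ahead of the robot, y to its left, z up, the work surface at z = 0. Lengths are in m, angles in rad, forces in N, time in s.
With the tool pointing down it reaches from about 0.375 to 0.925 m from the base axis. Payload 3.1 kg.
Tool frame: the origin (TCP) lies midway between the tips of the shut fingers; the grasp point (between the pads) lies 19 mm behind it; z points along the fingers, y is the direction in which the jaws open and shut (so a half turn about z gives the same grasp; the last joint's range is limited). The gripper opens to 85 mm and grips with 20 to 120 N. Pads are 22 mm wide; open, the fingers measure 114 mm over their backs; the gripper's body (76 mm by 85 mm) begins 54 mm behind the grasp point. The pads swing forward as they close: fully open they stand 13 mm farther back than shut.
Start: joints at [1.1, 0.383, 0.044, 1.598, -0.018, 1.161, -0.05], TCP at [0.237, -0.605, 0.231] pointing down, gripper open.
Joint ranges: [-2.61, 2.61], [-0.41, 2.15], [-1.48, 1.57], [0, 2.5], [-1.57, 4.71], [0.05, 1.97], [-2.85, 2.85]. Speed limits (rad/s): [2.79, 2.79, 3.14, 3.14, 3.14, 3.14, 3.14].

INTERFACE

Orientations are given as a 3x3 rotation matrix whose columns are the frame's x, y, z axes.
In Python, from bench import monitor, grab_frame, camera_params, job, search_frame, regions_of gives the robot as it stands.
- The arm moves only by the tool move_arm, never from a script. Its argument "motion" is a list that holds one entry, the list of rows, each a list of 7 numbers: the turn, a rotation vector about the tool's x, y, z in rad, then the shift along the tool's x, y, z in m, then the opening, from -1 (shut) to 1 (fully open), so that 0 is half open. In form: [[[wx, wy, wz, x, y, z, fingers], ...]]. A call has 1 to 12 rows; each row shifts and turns the commanded pose from where the row before left it, along the tool's axes as they then stand; what a row does not reach is not made up. A row lasts 1/10 s, in which the tool goes at most 50 mm and 8.59 degrees, less where a joint would pass 70% of its speed; a pose out of reach is approached as far as the arm can. A call is refused whole if a number of a shift passes 0.05 or a number of a turn 0.15, either way. A call with a gripper value outside its range is refused whole. The fingers move at their own pace and stop on an object; "squeeze" is the grip in N (left out, the last holds). Time passes only in rows, so rows that do not move let the fingers close. It gives the time, the measured TCP pose, the force and the opening at its end, in the units of the state.
- monitor.get_obs(): the state, without advancing time (a new reading comes with each control period).
- grab_frame(name): name is "scene" or "top"; returns the picture (480x640x3 uint8, red, green, blue); there is no depth.
- camera_params(name): a dict with "intrinsics" (3x3 intrinsics, pixels), "R" (3x3) and "t" (3): a world point X has camera coordinates R X + t. Camera axes: x right, y down, z forward; pixel columns grow to the right and rows downward; lengths in m; the calibration is good to about 2 mm. A picture is of the moment at which its call begins. camera_params takes no time and is no camera call.
- job.close_job(): hands the job in, once; it reports no verdict.
Trained networks look in the newest picture that a camera, given by its name, has taken for a name from the list of things; names that differ only in an ending like _2 or _b are one class to them, and where a whole thing is asked for, a point or a joint stands for the part that bears it (a point fixed in the world has none). Each returns a list of dicts, best first, with "conf" (0 to 1); they miss things now and then, are a little off and sometimes report something else, mostly with a low value. They report only what shows in the picture. A call takes as long as a camera call. They do not tell look-alikes from the thing itself.
- search_frame(target, camera): "xyz" ([x, y, z] in m, in the coordinates of the camera as it stood for that picture, good to about 4 mm: the middle of the surface that is visible of it).
- regions_of(target, camera): "mask" (480x640 bool, what is visible of it).
The state is a dict: "t": time; "joint_pos": joint angles; "joint_velocities": joint speeds; "joint_efforts": joint torques, N m; "ee_pos": TCP position; "tool_rot": TCP orientation; "wrist_force": force on the tool from outside, world axes, zero at the start; "wrist_torque": the same for the moment, N m; "finger_gap": finger opening in m.
Only numpy, scipy, OpenCV 4.12 (cv2) and the standard library are available. Lean on these libraries where they do the work, as an engineer would, in place of code of your own. Each camera call takes 0.05 s, during which the arm holds its last target. There are 200 camera calls.

TASK

The reducing sleeves of the metal-block bath have come out jammed in one another: prise them all apart and stand each one upright on the marble slab, centred on the ring of its own size. Once all of them stand there, take the contact thermometer from its holder and press its sprung tip gently for a moment on the dimple in the floor of every sleeve, from the smallest to the largest. Put the thermometer back upright in its holder and leave every sleeve on its ring.

Things in the scene. Friction and masses are not known exactly. Their poses are not given: they have to be found in the camera images.
- sleeve_1: smallest sleeve: round steel cup 80 mm high; body 26 mm wide (lower 54 mm), collar 34 mm wide (top 26 mm, grip here), bore 20 mm, floor 10 mm thick, dimple at its centre. Origin: centre of underside, z up. May be absent. Starts jammed by a spring leaf in sleeve_2, origin 26 mm above sleeve_2's; a straight pull of 1 to 2.5 N over 25 mm frees it
- sleeve_2: second smallest sleeve: round steel cup 80 mm high; body 34.5 mm wide (lower 54 mm), collar 42.5 mm wide (top 26 mm, grip here), bore 28.5 mm, floor 10 mm thick, dimple at its centre. Origin: centre of underside, z up. Starts as the foot of the shorter nest (2 > 1)
- sleeve_3: middle sleeve: round steel cup 80 mm high; body 43 mm wide (lower 54 mm), collar 51 mm wide (top 26 mm, grip here), bore 37 mm, floor 10 mm thick, dimple at its centre. Origin: centre of underside, z up. May be absent. Starts jammed by a spring leaf in sleeve_4, origin 26 mm above sleeve_4's; the same pull frees it
- sleeve_4: second largest sleeve: round steel cup 80 mm high; body 51.5 mm wide (lower 54 mm), collar 59.5 mm wide (top 26 mm, grip here), bore 45.5 mm, floor 10 mm thick, dimple at its centre. Origin: centre of underside, z up. Starts jammed by a spring leaf in sleeve_5, origin 26 mm above sleeve_5's; a straight pull of 2 to 4 N over 25 mm frees it and sleeve_5 stays behind by its weight
- sleeve_5: largest sleeve: round steel cup 80 mm high; body 60 mm wide (lower 54 mm), collar 68 mm wide (top 26 mm, grip here), bore 54 mm, floor 10 mm thick, dimple at its centre. Origin: centre of underside, z up. Starts as the foot of the taller nest (5 > 4 > 3)
- cooling_slab: white marble slab, 180 x 460 x 20 mm, fixed; origin at the centre of its underside, y along its length. Five dark rings are cut in its top in one row, 88 mm apart, in order of size, the smallest at the -y end
- ring_1 (a point): centre of the smallest ring (29 mm inside diameter, for the foot of sleeve_1), on the slab's top face
- ring_2 (a point): centre of the second smallest ring (37.5 mm inside diameter, for the foot of sleeve_2), on the slab's top face
- ring_3 (a point): centre of the middle ring (46 mm inside diameter, for the foot of sleeve_3), on the slab's top face
- ring_4 (a point): centre of the second largest ring (54.5 mm inside diameter, for the foot of sleeve_4), on the slab's top face
- ring_5 (a point): centre of the largest ring (63 mm inside diameter, for the foot of sleeve_5), on the slab's top face
- thermometer: grey pen-shaped contact thermometer, 179 mm long, upright in its holder: steel stem 7 mm thick (lower 92 mm), round flange 38 mm wide (92 to 100 mm up), square handle 18 x 18 mm (100 to 177 mm up; grip about 135 mm up on two flat sides). Origin: the point of the tip when not pressed, z up the stem, x and y square to the handle's sides
- tip (a joint): how far the thermometer's sprung copper tip is pushed in, m: 0 free, 0.008 at its stop; 0.5 N to start, then 0.25 N a mm, so about 1.5 N at 4 mm
- tip_point (a point): the point of the thermometer's tip; moves with the tip
- holder: grey round bench holder of the thermometer, fixed, 72 mm base, tube 40 mm wide and 100 mm high with a 16 mm hole that opens to 22 mm at the mouth; the flange rests on the rim. Origin: centre of its underside
- holder_mouth (a point): centre of the holder's mouth, level with its rim, 100 mm above the worktop; the thermometer's origin hangs 92 mm below it when parked
- tin: green round salve tin, 67 mm wide, 39 mm high, a fixed bystander; origin at the centre of its underside
- dropper: brown dropper bottle, 40 mm wide, 112 mm high, a fixed bystander; origin at the centre of its underside
There are look-alikes about, which are no part of the job. Leave any orange look-alike of the sleeve_3 alone. Leave any yellow look-alike of the sleeve_5 alone.

How it is judged:
By the outcome, as a careful person would: the job done as asked, in the order asked, and still so for the second after the job is handed in, with the robot touching nothing.
Of sleeve_3, sleeve_1 only 1 to 2 are there at a start; the rules pass over those that are not, and their reading is None.
At some moment in a run one of sleeve_5, sleeve_4 may be knocked a few centimetres aside while the robot is not near it.
It also fails if it takes over 210 s, if anything falls off the work surface, if the arm or the gripper's body presses on something with over 40 N, if the wrist force passes 120 N, or if a joint passes its speed limit or range.

## Working session

There is one attempt and no reset: what is moved stays moved. The work goes in short steps, Python scripts to look and compute and a tool call to move; the robot and the scene stay as the last step left them, time stands still between calls to the robot, and variables do not carry over. Pictures are saved under pics/ and viewed, about 12 in all and at most 16, crops included, and the job is handed in when it is done.

Besides the shell and the picture viewer there is one more tool, called after "Call:" by a JSON object that holds its "name" and its "arguments", one argument or row to a line. move_arm: Moves the arm, as the interface text tells. Its arguments: {"type":"object","properties":{"motion":{"type":"array"},"squeeze":{"type":"number"}},"required":["motion"]}

```bash
ls; mkdir -p pics; cat > h.py <<'E'
import numpy as np, cv2
from bench import monitor, grab_frame, camera_params, job, search_frame, regions_of
def save(cam,name,crop=None,scale=1):
    im=grab_frame(cam)[:,:,::-1].copy()
    if crop: im=im[crop[1]:crop[3],crop[0]:crop[2]]
    if scale!=1: im=cv2.resize(im,None,fx=scale,fy=scale,interpolation=cv2.INTER_CUBIC)
    cv2.imwrite('pics/'+name+'.png',im)
def toworld(cam,p):
    c=camera_params(cam); return np.array(c['R']).T@(np.array(p)-np.array(c['t']))
def pix(cam,X):
    c=camera_params(cam); q=np.array(c['intrinsics'])@(np.array(c['R'])@np.array(X)+np.array(c['t'])); return q[:2]/q[2]
def atz(cam,uv,z):
    c=camera_params(cam);R=np.array(c['R']);t=np.array(c['t'])
    d=R.T@np.linalg.inv(c['intrinsics'])@np.array([uv[0],uv[1],1.]);o=-R.T@t
    return o+d*(z-o[2])/d[2]
def st():
    o=monitor.get_obs(); print('t',o['t'],'p',np.round(o['ee_pos'],4),'gap',round(float(o['finger_gap']),4),'F',np.round(o['wrist_force'],2)); return o
E
python3 - <<'E'
from h import *
o=st();print(np.round(o['tool_rot'],3), o['joint_pos'])
for c in('scene','top'):
    save(c,c+'0'); p=camera_params(c);R=np.array(p['R']);print(c,'pos',-R.T@np.array(p['t']),'axis',R[2],'f',p['intrinsics'][0][0])
    for n in('sleeve_1','cooling_slab','thermometer','holder','tin','dropper'):
        for d in search_frame(n,c): 
            X=toworld(c,d['xyz']);print(c,n,round(d['conf'],2),np.round(X,3),np.round(pix(c,X)))
print(o.keys())
E
```

```text
pics
t 0.0 p [ 0.2364 -0.6045  0.2299] gap 0.0855 F [0.33 0.48 0.48]
[[ 0.931  0.364 -0.001]
 [ 0.364 -0.931  0.002]
 [-0.    -0.003 -1.   ]] [ 1.10021879  0.3838344   0.04380591  1.59959562 -0.01789729  1.1611941
 -0.04988824]
scene pos [-0.40929066  0.62622055  0.65885273] axis [ 0.75164421 -0.48122344 -0.45105985] f 472.82507637963243
scene sleeve_1 0.85 [ 0.428 -0.236  0.045] [413. 253.]
scene sleeve_1 0.85 [ 0.579 -0.393  0.06 ] [418. 218.]
scene sleeve_1 0.78 [ 0.444 -0.131  0.124] [383. 234.]
scene sleeve_1 0.68 [ 0.435 -0.124  0.097] [382. 245.]
scene sleeve_1 0.57 [ 0.43  -0.116  0.048] [379. 263.]
scene sleeve_1 0.56 [ 0.433 -0.24   0.097] [415. 235.]
scene sleeve_1 0.4 [ 0.583 -0.253  0.078] [383. 222.]
scene cooling_slab 0.63 [0.482 0.229 0.025] [254. 297.]
scene cooling_slab 0.51 [ 0.644 -0.     0.033] [301. 246.]
scene thermometer 0.56 [ 0.474 -0.37   0.137] [440. 208.]
scene holder 0.84 [ 0.463 -0.361  0.035] [436. 241.]
scene tin 0.56 [ 0.648 -0.004  0.032] [302. 246.]
scene tin 0.21 [ 0.428 -0.238  0.046] [414. 252.]
scene dropper 0.74 [ 0.612 -0.158  0.046] [352. 23
[... 333 characters left out ...]
1 0.55 [ 0.44  -0.116  0.078] [379. 298.]
top sleeve_1 0.54 [ 0.446 -0.254  0.104] [445. 293.]
top cooling_slab 0.64 [0.504 0.196 0.019] [240. 273.]
top cooling_slab 0.62 [ 0.434 -0.235  0.073] [433. 300.]
top thermometer 0.9 [ 0.476 -0.365  0.132] [502. 277.]
top thermometer 0.49 [ 0.458 -0.14   0.12 ] [392. 287.]
top holder 0.68 [ 0.437 -0.118  0.078] [379. 299.]
top holder 0.65 [ 0.472 -0.361  0.012] [479. 284.]
top holder 0.47 [0.504 0.197 0.017] [240. 273.]
top tin 0.73 [ 0.659 -0.009  0.04 ] [327. 205.]
top dropper 0.76 [ 0.617 -0.151  0.056] [389. 221.]
dict_keys(['t', 'joint_pos', 'joint_velocities', 'joint_efforts', 'ee_pos', 'tool_rot', 'wrist_force', 'wrist_torque', 'finger_gap'])
```

View pics/top0.png

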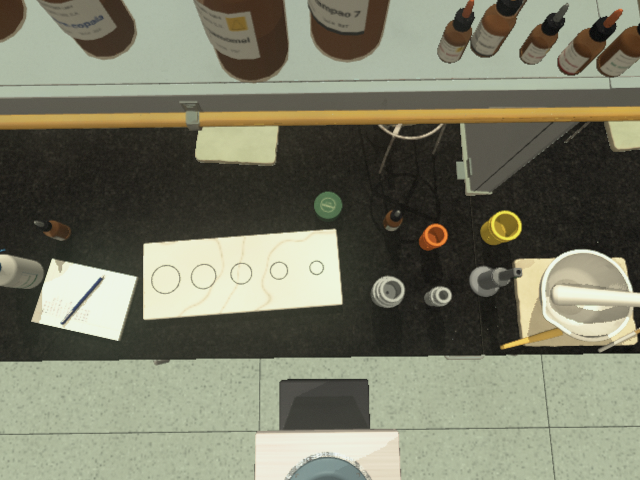

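View pics/scene0.png

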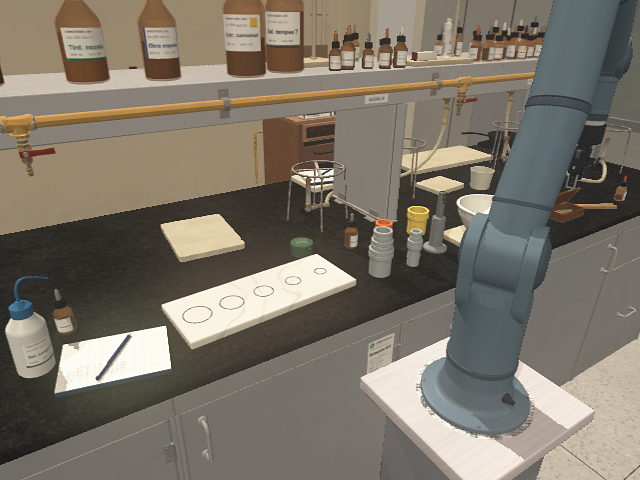

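Top view: ring row from (166,279) to (317,268), smallest to the right (-y); the tall nest is at (388,291), the short one at (438,297), the thermometer at ~(490,280). Now I'll zoom in on the nests and fit the rings.

```bash
cat > m0.py <<'E'
from h import *
a=cv2.imread('pics/top0.png');b=cv2.imread('pics/scene0.png')
A=cv2.resize(a[255:325,360:520],None,fx=5,fy=5,interpolation=cv2.INTER_CUBIC)
B=cv2.resize(b[195:285,340:460],None,fx=2.7,fy=2.7,interpolation=cv2.INTER_CUBIC)
C=np.zeros((600,800,3),np.uint8);C[:350]=A;C[352:352+B.shape[0],:B.shape[1]]=B[:248]
D=cv2.resize(a[225:260,415:450],None,fx=6,fy=6);C[352:352+D.shape[0],400:400+D.shape[1]]=D
cv2.imwrite('pics/z0.png',C)
g=cv2.cvtColor(a,cv2.COLOR_BGR2GRAY)
P=[]
for (u,v),d in zip([(317,268),(279,270),(241,273),(203,276),(166,279)],[29,37.5,46,54.5,63]):
    r=int(d/1000*435/2)+5
    s=g[v-r-2:v+r+3,u-r-2:u+r+3]; s=cv2.resize(s,None,fx=4,fy=4,interpolation=cv2.INTER_CUBIC)
    bw=(s<140).astype(np.uint8)
    cs,_=cv2.findContours(bw,cv2.RETR_EXTERNAL,cv2.CHAIN_APPROX_NONE)
    c=max(cs,key=cv2.contourArea); e=cv2.fitEllipse(c)
    uv=(np.array(e[0])+.5)/4-.5+[u-r-2,v-r-2]; X=atz('top',uv,.02);P.append(X)
    print(d,np.round(uv,1),np.round(e[1],1)/4,np.round(X,4))
P=np.array(P); k=np.arange(5);f=np.polyfit(k,P[:,:2],1);print('fit',f,np.linalg.norm(f[0]),'\n',np.round(np.outer(k,f[0])+f[1],4), 'res',np.round(P[:,:2]-np.outer(k,f[0])-f[1],4))
E
python3 m0.py
```

```text
Traceback (most recent call last):
  File "m0.py", line 15, in <module>
    c=max(cs,key=cv2.contourArea); e=cv2.fitEllipse(c)
                                     ~~~~~~~~~~~~~~^^^
cv2.error: OpenCV(4.12.0) /io/opencv/modules/imgproc/src/shapedescr.cpp:361: error: (-201:Incorrect size of input array) There should be at least 5 points to fit the ellipse in function 'fitEllipseNoDirect'
```

View pics/z0.png

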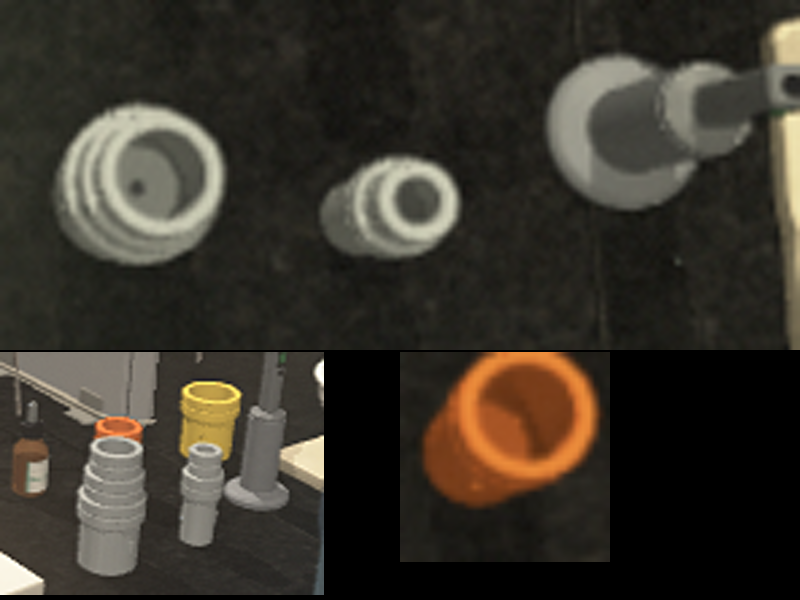

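All five sleeves are present: three tiers in the tall nest, two in the short one. Next I'll fix the ring fit.

```bash
sed -i 's/bw=(s<140).*/bw=(s<cv2.blur(s,(61,61)).astype(float)-18).astype(np.uint8)/' m0.py
cat >> m0.py <<'E'
for n,uv,z in(('s3',(394.0,291),.132),('s1',(444.2,295.6),.106),('holderbase',(484.6,281.4),.012),('s3scene',(340+115/2.7,195+(447-352)/2.7),.132),('s1scene',(340+205/2.7,195+(451-352)/2.7),.106)):
    print(n,np.round(atz('scene' if 'scene' in n else 'top',uv,z),4))
E
python3 m0.py
```

```text
29 [316.2 267.3] [14.825 15.1  ] [0.5155 0.0187 0.02  ]
37.5 [278.5 270.2] [18.4  18.75] [0.5099 0.1067 0.02  ]
46 [240.8 273.1] [21.85  22.625] [0.5042 0.1946 0.02  ]
54.5 [203.1 276.1] [25.275 26.6  ] [0.4984 0.2823 0.02  ]
63 [165.3 279. ] [28.65 30.65] [0.4928 0.3702 0.02  ]
fit [[-0.00569366  0.0878557 ]
 [ 0.51554443  0.01878805]] 0.08803999908977939 
 [[0.5155 0.0188]
 [0.5099 0.1066]
 [0.5042 0.1945]
 [0.4985 0.2824]
 [0.4928 0.3702]] res [[-0.     -0.0001]
 [ 0.      0.    ]
 [ 0.      0.0001]
 [-0.     -0.0001]
 [-0.     -0.    ]]
s3 [ 0.4495 -0.1415  0.132 ]
s1 [ 0.4405 -0.2512  0.106 ]
holderbase [ 0.4784 -0.3742  0.012 ]
s3scene [ 0.4484 -0.1332  0.132 ]
s1scene [ 0.436  -0.2439  0.106 ]
```

```bash
python3 - <<'E'
from h import *
b=cv2.imread('pics/scene0.png');g=cv2.cvtColor(b,cv2.COLOR_BGR2GRAY)
R=np.array([[.5155,.0188],[.5099,.1066],[.5042,.1945],[.4985,.2824],[.4928,.3702]])
for i,d in enumerate([29,37.5,46,54.5,63]):
    p=pix('scene',[*R[i],.02]); u,v=np.round(p).astype(int); ru=int(d/1000*240)+5; rv=int(ru*.6)+3
    s=cv2.resize(g[v-rv:v+rv+1,u-ru:u+ru+1],None,fx=4,fy=4,interpolation=cv2.INTER_CUBIC)
    bw=(s<cv2.blur(s,(61,61)).astype(float)-15).astype(np.uint8)
    cs,_=cv2.findContours(bw,cv2.RETR_EXTERNAL,cv2.CHAIN_APPROX_NONE);e=cv2.fitEllipse(max(cs,key=cv2.contourArea))
    uv=(np.array(e[0])+.5)/4-.5+[u-ru,v-rv];print(i+1,np.round(p,1),np.round(uv,1),np.round(e[1],1)/4,np.round(atz('scene',uv,.02),4))
# predicted nest outlines in both pics
for cam in('top','scene'):
    im=cv2.imread(f'pics/{cam}0.png')
    for c,L in(((.4495,-.1415),[(0,30),(54,30),(54,34),(80,34),(106,29.75),(132,25.5)]),((.4405,-.2512),[(0,17.25),(54,17.25),(80,21.25),(106,17)])):
        for z,r in L:
            a=np.linspace(0,6.28,40);pt=np.array([pix(cam,[c[0]+r/1e3*np.cos(t),c[1]+r/1e3*np.sin(t),z/1e3]) for t in a])
            cv2.polylines(im,[np.round(pt*16).astype(int)],True,(0,0,255),1,cv2.LINE_AA,4)
    s=im[260:320,365:465] if cam=='top' else im[215:285,360:460]
    s=cv2.resize(s,None,fx=6,fy=6,interpolation=cv2.INTER_NEAREST)[:400]
    out=s if cam=='top' else np.vstack([out[:300],s[:300]])
    if cam=='top': out=s
cv2.imwrite('pics/z1.png',out)
E
```

```text
1 [319.7 271. ] [319.7 270.6] [ 6.7   13.225] [0.5171 0.0176 0.02  ]
2 [292.4 280.6] [292.6 280.2] [ 9.225 16.825] [0.5115 0.1054 0.02  ]
3 [263.1 291. ] [263.2 290.7] [11.775 20.825] [0.5055 0.1935 0.02  ]
4 [231.2 302.3] [231.4 302. ] [14.475 25.775] [0.4997 0.2815 0.02  ]
5 [196.8 314.6] [196.9 314.2] [17.375 31.   ] [0.494  0.3695 0.02  ]
```

View pics/z1.png

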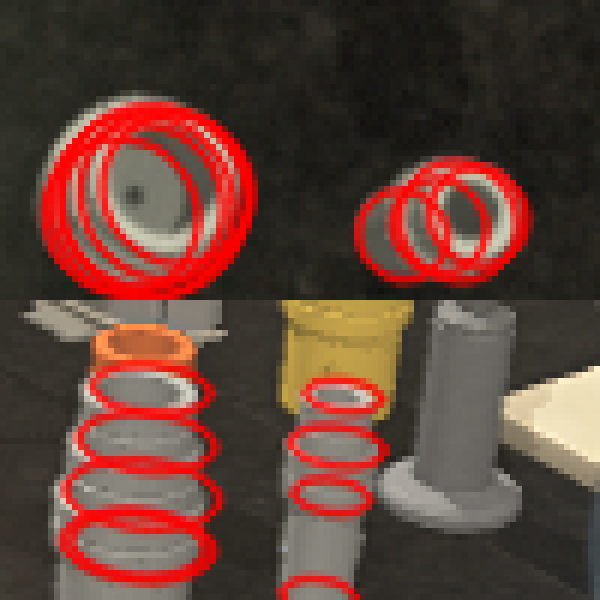

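The rings agree between cameras within 2 mm. My hand-read nest centres are off by a few px, so I'll fit the silhouettes properly.

```bash
cat >> h.py <<'E'
from scipy.optimize import minimize
W={1:26,2:34.5,3:43,4:51.5,5:60}
def sil(cam,x,y,cyl,s=8,box=None):
    u0,v0,u1,v1=box;m=np.zeros(((v1-v0)*s,(u1-u0)*s),np.uint8)
    a=np.linspace(0,2*np.pi,48)
    for r,z0,z1 in cyl:
        pt=[pix(cam,[x+r*np.cos(t),y+r*np.sin(t),z]) for z in(z0,z1) for t in a]
        h=cv2.convexHull(((np.array(pt)+.5-[u0,v0])*s).astype(np.float32));cv2.fillPoly(m,[h.astype(np.int32)],1)
    return cv2.resize(m.astype(np.float32),(u1-u0,v1-v0),interpolation=cv2.INTER_AREA)
def stack(top_n,base_n,z=0):
    L=[]
    for k,n in enumerate(range(base_n,top_n-1,-1)):
        r=W[n]/2e3;b=z+.026*k;L+=[(r,b,b+.054),(r+.004,b+.054,b+.080)]
    return L
def fit(cam,im,cyl,x0,thr=70,pad=45):
    p=pix(cam,[*x0,cyl[-1][2]/2]).astype(int);box=(max(p[0]-pad,0),max(p[1]-pad,0),p[0]+pad,p[1]+pad)
    c=im[box[1]:box[3],box[0]:box[2]].astype(float);g=c.mean(2)
    sat=c.max(2)-c.min(2);f=np.clip((g-thr+15)/30,0,1)*(sat<45)   # grey objects on dark top
    near=cv2.dilate(sil(cam,*x0,cyl,4,box),np.ones((25,25)))>0
    def cost(q): return np.sum(np.abs(sil(cam,*q,cyl,8,box)-f)[near])
    r=minimize(cost,x0,method='Nelder-Mead',options=dict(initial_simplex=[x0,[x0[0]+.008,x0[1]],[x0[0],x0[1]+.008]],xatol=2e-4,fatol=.05))
    return r.x,r.fun
E
python3 - <<'E'
from h import *
for cam in('top','scene'):
    im=cv2.imread(f'pics/{cam}0.png')
    for n,(c,b,x0) in dict(tall=(3,5,(.447,-.139)),short=(1,2,(.439,-.248)),).items():
        for thr in (70,85): print(cam,n,*np.round(fit(cam,im,stack(c,b),x0,thr),4) if 0 else fit(cam,im,stack(c,b),x0,thr))
    hol=[(.036,0,.012),(.02,0,.1)]
    print(cam,'holder',fit(cam,im,hol,(.478,-.372)))
    # handle top / colour info
E
```

```text
Traceback (most recent call last):
  File "h.py", line 38, in fit
    r=minimize(cost,x0,method='Nelder-Mead',options=dict(initial_simplex=[x0,[x0[0]+.008,x0[1]],[x0[0],x0[1]+.008]],xatol=2e-4,fatol=.05))
  File "h.py", line 37, in cost
    def cost(q): return np.sum(np.abs(sil(cam,*q,cyl,8,box)-f)[near])
                                      ~~~^^^^^^^^^^^^^^^^^^
  File "h.py", line 24, in sil
    pt=[pix(cam,[x+r*np.cos(t),y+r*np.sin(t),z]) for z in(z0,z1) for t in a]
        ~~~^^^^^^^^^^^^^^^^^^^^^^^^^^^^^^^^^^^^^
  File "h.py", line 11, in pix
    c=camera_params(cam); q=np.array(c['intrinsics'])@(np.array(c['R'])@np.array(X)+np.array(c['t'])); return q[:2]/q[2]
ValueError: time passes only in moves, steps and waits
```

```bash
sed -i '2a import functools\n_cp=camera_params\ncamera_params=functools.lru_cache(None)(lambda n:_cp(n))' h.py
cat > f0.py <<'E'
from h import *
for cam in('top','scene'):
    im=cv2.imread(f'pics/{cam}0.png')
    for n,(c,b,x0) in dict(tall=(3,5,(.447,-.139)),short=(1,2,(.439,-.248)),).items():
        for thr in (70,85): print(cam,n,fit(cam,im,stack(c,b),x0,thr))
    print(cam,'holder',fit(cam,im,[(.036,0,.012),(.02,0,.1)],(.478,-.372)))
E
python3 f0.py
```

```text
top tall (array([ 0.45388555, -0.13807815]), np.float64(44.15694444444444))
top tall (array([ 0.45389223, -0.13780972]), np.float64(108.01979166666666))
top short (array([ 0.44270033, -0.25048023]), np.float64(36.69097222222222))
top short (array([ 0.44301174, -0.25077828]), np.float64(94.47083333333333))
top holder (array([ 0.48090495, -0.37708321]), np.float64(372.1545138888889))
scene tall (array([ 0.45380071, -0.1377118 ]), np.float64(338.27222222222224))
scene tall (array([ 0.453945  , -0.13784259]), np.float64(298.5697916666667))
scene short (array([ 0.44248102, -0.24944647]), np.float64(305.7809027777778))
scene short (array([ 0.44289581, -0.25013422]), np.float64(276.87395833333335))
scene holder (array([ 0.48311482, -0.37894937]), np.float64(610.5642361111111))
```

Call:
{"name": "move_arm", "arguments": {
  "motion": [
    [[0, 0, 0, 0.031, -0.0296, 0, 1], [0, 0, 0, 0.031, -0.0296, 0, 1], [0, 0, 0, 0.031, -0.0296, 0, 1], [0, 0, 0, 0.031, -0.0296, 0, 1], [0, 0, 0, 0.031, -0.0296, 0, 1], [0, 0, 0, 0.031, -0.0296, 0, 1], [0, 0, 0, 0.031, -0.0296, 0, 1], [0, 0, 0, 0.031, -0.0296, 0, 1], [0, 0, 0, 0.031, -0.0296, 0, 1], [0, 0, 0, 0.031, -0.0296, 0, 1], [0, 0, 0, 0.031, -0.0296, 0, 1], [0, 0, 0, 0.031, -0.0296, 0, 1]]
  ],
  "squeeze": 30
}}

```text
t: 1.9
ee_pos: [0.4544, -0.1376, 0.2318]
tool_rot: [[0.931, 0.364, 0.001], [0.364, -0.931, -0.001], [0.001, 0.001, -1.0]]
wrist_force: [0.4, 0.1, -0.2]
finger_gap: 0.0852
```

Call:
{"name": "move_arm", "arguments": {
  "motion": [
    [[0, 0, -0.14, 0, 0, 0, 1], [0, 0, -0.14, 0, 0, 0, 1], [0, 0, -0.14, 0, 0, 0, 1], [0, 0, -0.14, 0, 0, 0, 1], [0, 0, -0.14, 0, 0, 0, 1], [0, 0, -0.14, 0, 0, 0, 1], [0, 0, -0.14, 0, 0, 0, 1], [0, 0, -0.14, 0, 0, 0, 1], [0, 0, -0.14, 0, 0, 0, 1], [0, 0, 0, 0, 0, 0, 1]]
  ]
}}

```text
t: 2.9
ee_pos: [0.4539, -0.1392, 0.2315]
tool_rot: [[-0.062, 0.998, 0.0], [0.998, 0.062, -0.0], [-0.0, 0.0, -1.0]]
wrist_force: [-0.1, -0.6, 0.4]
finger_gap: 0.0855
```

```bash
cat >> h.py <<'E'
def go(x,y,z,yaw=3.7):
    """tool-frame shift (and yaw turn wz, deg of jaw axis in world) still to go to x,y,z"""
    o=st();R=np.array(o['tool_rot']);p=np.array(o['ee_pos'])
    t=R.T@(np.array([x,y,z])-p); a=np.degrees(np.arctan2(R[1,1],R[0,1]))
    print('yaw %.2f wz %.4f tilt %s'%(a,-np.radians((yaw-a+90)%180-90),np.round(R[:2,2],4)),'shift',np.round(t,4),'q7',round(o['joint_pos'][6],2)); return t
E
python3 -c "
from h import *
go(.4539,-.1379,.23)"
```

```text
t 2.9 p [ 0.4539 -0.1392  0.2315] gap 0.0855 F [-0.14 -0.62  0.38]
yaw 3.53 wz -0.0029 tilt [ 0.0004 -0.0002] shift [0.0012 0.0001 0.0015] q7 0.25
```

Call:
{"name": "move_arm", "arguments": {
  "motion": [
    [[0, 0, 0, 0.0012, 0, 0.04, 1], [0, 0, 0, 0, 0, 0.04, 1], [0, 0, 0, 0, 0, 0.03, 1], [0, 0, 0, 0, 0, 0.0125, 1], [0, 0, 0, 0, 0, 0, 1], [0, 0, 0, 0, 0, 0, -1], [0, 0, 0, 0, 0, 0, -1], [0, 0, 0, 0, 0, 0, -1], [0, 0, 0, 0, 0, 0, -1], [0, 0, 0, 0, 0, 0, -1], [0, 0, 0, 0, 0, 0, -1]]
  ],
  "squeeze": 30
}}

```text
t: 4.0
ee_pos: [0.4543, -0.1385, 0.1105]
tool_rot: [[-0.061, 0.998, 0.001], [0.998, 0.061, -0.001], [-0.002, 0.001, -1.0]]
wrist_force: [-3.2, -0.2, 7.1]
finger_gap: 0.0509
```

Call:
{"name": "move_arm", "arguments": {
  "motion": [
    [[0, 0, 0, 0, 0, -0.005, -1], [0, 0, 0, 0, 0, -0.006, -1], [0, 0, 0, 0, 0, -0.008, -1], [0, 0, 0, 0, 0, -0.008, -1], [0, 0, 0, 0, 0, -0.01, -1], [0, 0, 0, 0, 0, -0.01, -1], [0, 0, 0, 0, 0, -0.02, -1], [0, 0, 0, 0, 0, -0.03, -1], [0, 0, 0, 0, 0, -0.03, -1], [0, 0, 0, 0, 0, 0, -1]]
  ]
}}

```text
t: 5.0
ee_pos: [0.4579, -0.1386, 0.2415]
tool_rot: [[-0.062, 0.998, 0.011], [0.998, 0.062, -0.004], [-0.004, 0.011, -1.0]]
wrist_force: [0.2, 0.3, -3.4]
finger_gap: 0.051
```

```bash
python3 -c "
from h import *
go(.5042,.1945,.25)
save('scene','s1',(330,130,490,290),4)"
```

```text
t 5.0 p [ 0.4579 -0.1386  0.2415] gap 0.051 F [ 0.15  0.34 -3.4 ]
yaw 3.56 wz -0.0024 tilt [ 0.0113 -0.0038] shift [ 0.3296  0.067  -0.0092] q7 0.25
```

View pics/s1.png

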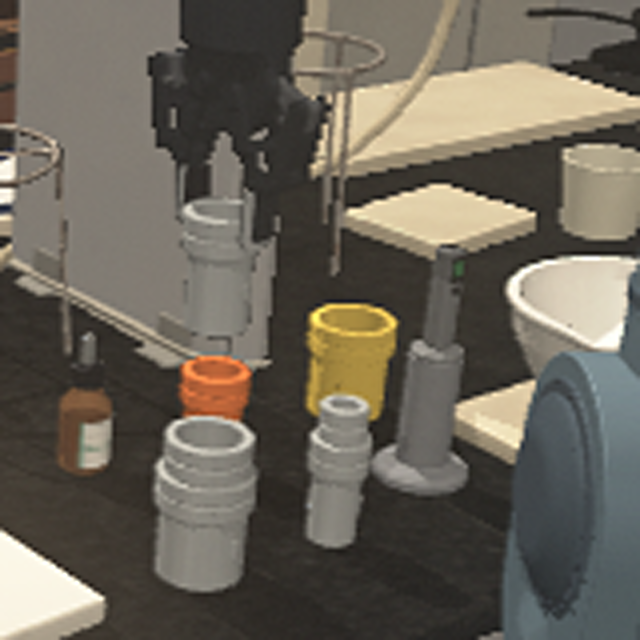

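Sleeve 3 came free (in the gripper at about (215,270) in the crop); sleeves 4 and 5 stayed nested at (205,490).

Call:
{"name": "move_arm", "arguments": {
  "motion": [
    [[0, 0, 0, 0.033, 0.0067, 0, -1], [0, 0, 0, 0.033, 0.0067, 0, -1], [0, 0, 0, 0.033, 0.0067, 0, -1], [0, 0, 0, 0.033, 0.0067, 0, -1], [0, 0, 0, 0.033, 0.0067, 0, -1], [0, 0, 0, 0.033, 0.0067, 0, -1], [0, 0, 0, 0.033, 0.0067, 0, -1], [0, 0, 0, 0.033, 0.0067, 0, -1], [0, 0, 0, 0.033, 0.0067, 0, -1], [0, 0, 0, 0.033, 0.0067, 0, -1], [0, 0, 0, 0, 0, 0, -1], [0, 0, 0, 0, 0, 0, -1]]
  ]
}}

```text
t: 6.25
ee_pos: [0.4988, 0.1965, 0.2342]
tool_rot: [[-0.065, 0.998, -0.003], [0.998, 0.065, -0.001], [-0.0, -0.003, -1.0]]
wrist_force: [-0.3, -1.4, -2.8]
finger_gap: 0.0507
```

```bash
python3 -c "
from h import *
go(.5042,.1945,.0795)"
```

```text
t 6.25 p [0.4988 0.1965 0.2342] gap 0.0507 F [-0.29 -1.44 -2.8 ]
yaw 3.74 wz 0.0006 tilt [-0.0031 -0.0005] shift [-0.0023  0.0058  0.1547] q7 -0.52
```

Call:
{"name": "move_arm", "arguments": {
  "motion": [
    [[0, 0, 0, -0.0023, 0.0056, 0.03, -1], [0, 0, 0, 0, 0, 0.035, -1], [0, 0, 0, 0, 0, 0.035, -1], [0, 0, 0, 0, 0, 0.025, -1], [0, 0, 0, 0, 0, 0.015, -1], [0, 0, 0, 0, 0, 0, -1], [0, 0, 0, 0, 0, 0, -1], [0, 0, 0, 0, 0, 0, -1]]
  ]
}}

```text
t: 7.05
ee_pos: [0.5075, 0.1942, 0.0976]
tool_rot: [[-0.062, 0.998, 0.003], [0.998, 0.062, 0.001], [0.001, 0.003, -1.0]]
wrist_force: [-0.6, -0.3, -2.8]
finger_gap: 0.0508
```

```bash
python3 -c "
from h import *
go(.5042,.1945,.0795)"
```

```text
t 7.05 p [0.5075 0.1942 0.0976] gap 0.0508 F [-0.56 -0.3  -2.78]
yaw 3.53 wz -0.0030 tilt [0.0034 0.0011] shift [ 0.0005 -0.0033  0.018 ] q7 -0.63
```

Call:
{"name": "move_arm", "arguments": {
  "motion": [
    [[0, 0, 0, 0.0005, -0.0033, 0.006, -1], [0, 0, 0, 0, 0, 0.004, -1], [0, 0, 0, 0, 0, 0, -1], [0, 0, 0, 0, 0, 0, -1]]
  ]
}}

```text
t: 7.45
ee_pos: [0.5024, 0.194, 0.0857]
tool_rot: [[-0.062, 0.998, -0.0], [0.998, 0.062, -0.0], [-0.0, -0.0, -1.0]]
wrist_force: [-0.1, -0.5, -2.8]
finger_gap: 0.0507
```

```bash
python3 -c "
from h import *
go(.5042,.1945,.0795)"
```

```text
t 7.45 p [0.5024 0.194  0.0857] gap 0.0507 F [-0.13 -0.48 -2.78]
yaw 3.57 wz -0.0024 tilt [-0.0001 -0.0002] shift [0.0004 0.0018 0.0062] q7 -0.64
```

Call:
{"name": "move_arm", "arguments": {
  "motion": [
    [[0, 0, 0, 0.0004, 0.0015, 0.004, -1], [0, 0, 0, 0, 0, 0.0025, -1], [0, 0, 0, 0, 0, 0, -1], [0, 0, 0, 0, 0, 0, -1], [0, 0, 0, 0, 0, 0, 0], [0, 0, 0, 0, 0, 0, 1], [0, 0, 0, 0, 0, 0, 1], [0, 0, 0, 0, 0, 0, 1]]
  ]
}}

```text
t: 8.25
ee_pos: [0.504, 0.1943, 0.079]
tool_rot: [[-0.062, 0.998, -0.0], [0.998, 0.062, -0.0], [-0.0, -0.0, -1.0]]
wrist_force: [0.9, -0.4, 0.2]
finger_gap: 0.0851
```

```bash
python3 -c "
from h import *
go(.4539,-.1379,.23)"
```

```text
t 8.25 p [0.504  0.1943 0.079 ] gap 0.0851 F [ 0.92 -0.37  0.23]
yaw 3.55 wz -0.0027 tilt [-0.0002 -0.    ] shift [-0.3285 -0.0706 -0.151 ] q7 -0.65
```

Call:
{"name": "move_arm", "arguments": {
  "motion": [
    [[0, 0, 0, 0, 0, -0.03, 1], [0, 0, 0, 0, 0, -0.04, 1], [0, 0, 0, 0, 0, -0.04, 1], [0, 0, 0, -0.0365, -0.0078, -0.04, 1], [0, 0, 0, -0.0365, -0.0078, 0, 1], [0, 0, 0, -0.0365, -0.0078, 0, 1], [0, 0, 0, -0.0365, -0.0078, 0, 1], [0, 0, 0, -0.0365, -0.0078, 0, 1], [0, 0, 0, -0.0365, -0.0078, 0, 1], [0, 0, 0, -0.0365, -0.0078, 0, 1], [0, 0, 0, -0.0365, -0.0078, 0, 1], [0, 0, 0, -0.0365, -0.0078, 0, 1]]
  ]
}}

```text
t: 9.45
ee_pos: [0.4542, -0.136, 0.2257]
tool_rot: [[-0.062, 0.998, 0.0], [0.998, 0.062, -0.0], [-0.0, 0.0, -1.0]]
wrist_force: [0.5, -0.7, 0.1]
finger_gap: 0.0855
```

```bash
cat >> h.py <<'E'
RING=np.array([[.5155,.0188],[.5099,.1066],[.5042,.1945],[.4985,.2824],[.4928,.3702]])
def ffit(cam,im,cyl,x0,pad=45):
    """on-slab fit: sleeve by edges: grey darker than marble -> dark threshold inverted"""
    p=pix(cam,[*x0,cyl[-1][2]/2]).astype(int);box=(p[0]-pad,p[1]-pad,p[0]+pad,p[1]+pad)
    g=im[box[1]:box[3],box[0]:box[2]].astype(np.float32).mean(2)
    gx=cv2.Sobel(g,cv2.CV_32F,1,0);gy=cv2.Sobel(g,cv2.CV_32F,0,1);E=cv2.GaussianBlur(np.hypot(gx,gy).clip(0,250),(0,0),1.0)
    def cost(q):
        s=sil(cam,*q,cyl,8,box);return -np.sum(E*np.hypot(cv2.Sobel(s,cv2.CV_32F,1,0),cv2.Sobel(s,cv2.CV_32F,0,1)))/1e3
    b=min(((cost((x0[0]+a,x0[1]+c)),a,c) for a in np.arange(-.012,.0121,.003) for c in np.arange(-.012,.0121,.003)))
    x1=(x0[0]+b[1],x0[1]+b[2])
    r=minimize(cost,x1,method='Nelder-Mead',options=dict(initial_simplex=[x1,[x1[0]+.003,x1[1]],[x1[0],x1[1]+.003]],xatol=2e-4,fatol=.01));return r.x,r.fun
def bgr(cam): return grab_frame(cam)[:,:,::-1].copy()
E
python3 -c "
from h import *
for cam in('top','scene'):
    im=bgr(cam);cv2.imwrite(f'pics/{cam}2.png',im)
    for f,kw in((ffit,{}),): print(cam,'s3',ffit(cam,im,stack(3,3,.02),RING[2]),'nest45',ffit(cam,im,stack(4,5),(.4539,-.1379)),'n12',ffit(cam,im,stack(1,2),(.4427,-.2502)))
go(.4539,-.1379,.085)
"
```

```text
top s3 (array([0.5002201 , 0.19006076]), np.float64(-102.24220275878906)) nest45 (array([ 0.45396816, -0.13864842]), np.float64(-109.30318450927734)) n12 (array([ 0.51223841, -0.23926334]), np.float64(-20.831859588623047))
scene s3 (array([0.50075455, 0.19642228]), np.float64(-151.91795349121094)) nest45 (array([ 0.45388743, -0.13788595]), np.float64(-168.7671356201172)) n12 (array([ 0.44243688, -0.25028002]), np.float64(-126.56355285644531))
t 9.55 p [ 0.453  -0.1412  0.2254] gap 0.0852 F [0.79 0.31 0.26]
yaw 2.95 wz -0.0130 tilt [-0.0011 -0.0026] shift [0.0036 0.0013 0.1404] q7 0.23
```

```bash
python3 - <<'E'
from h import *
out=[]
for cam,b in(('top',(215,235,275,300)),('scene',(235,245,295,310))):
    im=cv2.imread(f'pics/{cam}2.png');s=6
    im=cv2.resize(im[b[1]:b[3],b[0]:b[2]],None,fx=s,fy=s,interpolation=cv2.INTER_CUBIC);im0=im.copy()
    for z,r in((.02,.0215),(.1,.0255),(.1,.0185),(.02,.023)):
        a=np.linspace(0,6.28,60);pt=np.array([pix(cam,[RING[2][0]+r*np.cos(t),RING[2][1]+r*np.sin(t),z]) for t in a])
        cv2.polylines(im,[np.round(((pt-b[:2])+.5)*s).astype(int)],True,(0,0,255),1,cv2.LINE_AA)
    out+=[np.hstack([im0,im])]
cv2.imwrite('pics/z2.png',cv2.resize(np.vstack(out),(720,600)) if 0 else cv2.resize(np.vstack(out),None,fx=.76,fy=.76))
E
```

```text
(no output)
```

View pics/z2.png

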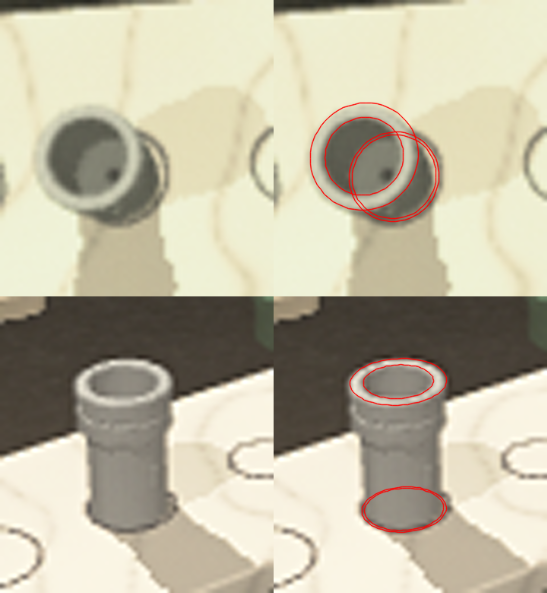

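Sleeve 3 stands upright on ring 3 in both views, within about 2 mm of centre. Next is sleeve 4.

Call:
{"name": "move_arm", "arguments": {
  "motion": [
    [[0, 0, 0, 0, 0, 0.03, 1], [0, 0, 0, 0, 0, 0.03, 1], [0, 0, 0, 0, 0, 0, 1], [0, 0, 0, 0, 0, 0, 1], [0, 0, 0, 0, 0, 0, 1]]
  ]
}}

```text
t: 10.05
ee_pos: [0.4562, -0.1344, 0.1673]
tool_rot: [[-0.063, 0.998, 0.003], [0.998, 0.063, -0.001], [-0.001, 0.003, -1.0]]
wrist_force: [0.5, 0.0, 0.8]
finger_gap: 0.0855
```

```bash
python3 -c "
from h import *
go(.4539,-.1379,.084)"
```

```text
t 10.05 p [ 0.4562 -0.1344  0.1673] gap 0.0855 F [0.48 0.02 0.81]
yaw 3.59 wz -0.0019 tilt [ 0.0027 -0.0007] shift [-0.0033 -0.0027  0.0833] q7 0.19
```

Call:
{"name": "move_arm", "arguments": {
  "motion": [
    [[0, 0, 0, -0.0033, -0.0025, 0.03, 1], [0, 0, 0, 0, 0, 0.03, 1], [0, 0, 0, 0, 0, 0.022, 1], [0, 0, 0, 0, 0, 0, 1], [0, 0, 0, 0, 0, 0, 1], [0, 0, 0, 0, 0, 0, 1], [0, 0, 0, 0, 0, 0, -1], [0, 0, 0, 0, 0, 0, -1], [0, 0, 0, 0, 0, 0, -1], [0, 0, 0, 0, 0, 0, -1], [0, 0, 0, 0, 0, 0, -1]]
  ]
}}

```text
t: 11.15
ee_pos: [0.4532, -0.1384, 0.0853]
tool_rot: [[-0.062, 0.998, 0.001], [0.998, 0.062, -0.001], [-0.001, 0.001, -1.0]]
wrist_force: [-1.4, -0.3, 5.3]
finger_gap: 0.0598
```

Call:
{"name": "move_arm", "arguments": {
  "motion": [
    [[0, 0, 0, 0, 0, -0.004, -1], [0, 0, 0, 0, 0, -0.006, -1], [0, 0, 0, 0, 0, -0.008, -1], [0, 0, 0, 0, 0, -0.008, -1], [0, 0, 0, 0, 0, -0.01, -1], [0, 0, 0, 0, 0, -0.02, -1], [0, 0, 0, 0, 0, -0.03, -1], [0, 0, 0, 0, 0, -0.03, -1], [0, 0, 0, 0, 0, -0.03, -1], [0, 0, 0, 0, 0, 0, -1], [0, 0, 0, 0, 0, 0, -1]]
  ]
}}

```text
t: 12.25
ee_pos: [0.4523, -0.1381, 0.2303]
tool_rot: [[-0.062, 0.998, 0.001], [0.998, 0.062, -0.001], [-0.001, 0.001, -1.0]]
wrist_force: [-0.5, 0.7, -5.4]
finger_gap: 0.0594
```

```bash
python3 -c "
from h import *
go(*RING[3],.23)
im=bgr('scene');cv2.imwrite('pics/scene3.png',im)
print(ffit('scene',im,stack(5,5),(.4539,-.1379)),ffit('scene',im,stack(4,5),(.4539,-.1379)))"
```

```text
t 12.25 p [ 0.4523 -0.1381  0.2303] gap 0.0594 F [-0.51  0.67 -5.44]
yaw 3.55 wz -0.0026 tilt [ 0.0007 -0.0008] shift [ 0.4168  0.0721 -0.    ] q7 0.24
(array([ 0.45442267, -0.13830653]), np.float64(-146.50733947753906)) (array([ 0.45471173, -0.13850191]), np.float64(-133.03294372558594))
```

```bash
python3 -c "
import cv2
im=cv2.imread('pics/scene3.png')[150:290,330:470];cv2.imwrite('pics/z3.png',cv2.resize(im,None,fx=3,fy=3,interpolation=cv2.INTER_CUBIC))"
```

```text
(no output)
```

View pics/z3.png

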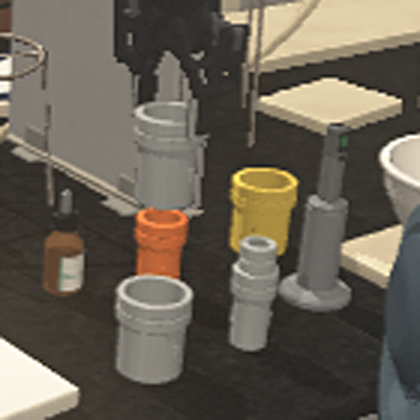

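Call:
{"name": "move_arm", "arguments": {
  "motion": [
    [[0, 0, 0, 0.035, 0.006, 0, -1], [0, 0, 0, 0.035, 0.006, 0, -1], [0, 0, 0, 0.035, 0.006, 0, -1], [0, 0, 0, 0.035, 0.006, 0, -1], [0, 0, 0, 0.035, 0.006, 0, -1], [0, 0, 0, 0.035, 0.006, 0, -1], [0, 0, 0, 0.035, 0.006, 0, -1], [0, 0, 0, 0.035, 0.006, 0, -1], [0, 0, 0, 0.035, 0.006, 0, -1], [0, 0, 0, 0.035, 0.006, 0, -1], [0, 0, 0, 0.035, 0.006, 0, -1], [0, 0, 0, 0.032, 0.006, 0, -1]]
  ]
}}

```text
t: 13.5
ee_pos: [0.4968, 0.2834, 0.227]
tool_rot: [[-0.063, 0.998, -0.005], [0.998, 0.063, -0.002], [-0.001, -0.005, -1.0]]
wrist_force: [-0.3, 0.7, -3.8]
finger_gap: 0.0599
```

Call:
{"name": "move_arm", "arguments": {
  "motion": [
    [[0, 0, 0, 0, 0, 0, -1], [0, 0, 0, 0, 0, 0, -1], [0, 0, 0, 0, 0, 0, -1]]
  ]
}}

```text
t: 13.8
ee_pos: [0.4977, 0.2807, 0.2277]
tool_rot: [[-0.061, 0.998, -0.004], [0.998, 0.061, -0.003], [-0.003, -0.004, -1.0]]
wrist_force: [-0.0, -0.0, -4.4]
finger_gap: 0.0595
```

```bash
python3 -c "
from h import *
go(*RING[3],.10)"
```

```text
t 13.8 p [0.4977 0.2807 0.2277] gap 0.0595 F [-0.   -0.01 -4.39]
yaw 3.50 wz -0.0036 tilt [-0.0035 -0.0028] shift [0.002  0.0013 0.1277] q7 -0.72
```

Only sleeve 4 was lifted; sleeve 5 is still standing at about (152,330) in the crop.

Call:
{"name": "move_arm", "arguments": {
  "motion": [
    [[0, 0, 0, 0.002, 0.0013, 0.04, -1], [0, 0, 0, 0, 0, 0.04, -1], [0, 0, 0, 0, 0, 0.035, -1], [0, 0, 0, 0, 0, 0.025, -1], [0, 0, 0, 0, 0, 0, -1], [0, 0, 0, 0, 0, 0, -1], [0, 0, 0, 0, 0, 0, -1]]
  ]
}}

```text
t: 14.5
ee_pos: [0.5014, 0.2852, 0.0918]
tool_rot: [[-0.061, 0.998, 0.003], [0.998, 0.061, 0.002], [0.002, 0.004, -1.0]]
wrist_force: [0.8, 0.5, -4.2]
finger_gap: 0.0596
```

```bash
python3 -c "
from h import *
go(*RING[3],.0793)"
```

```text
t 14.5 p [0.5014 0.2852 0.0918] gap 0.0596 F [ 0.78  0.49 -4.25]
yaw 3.49 wz -0.0036 tilt [0.0034 0.0018] shift [-0.0027 -0.0032  0.0125] q7 -0.83
```

Call:
{"name": "move_arm", "arguments": {
  "motion": [
    [[0, 0, 0, -0.001, -0.0015, 0.006, -1], [0, 0, 0, 0, 0, 0, -1], [0, 0, 0, 0, 0, 0, -1], [0, 0, 0, 0, 0, 0, -1], [0, 0, 0, 0, 0, 0, -1]]
  ]
}}

```text
t: 15.0
ee_pos: [0.4984, 0.2838, 0.0841]
tool_rot: [[-0.062, 0.998, 0.0], [0.998, 0.062, 0.0], [0.0, 0.0, -1.0]]
wrist_force: [0.4, -0.5, -4.7]
finger_gap: 0.0596
```

```bash
python3 -c "
from h import *
go(*RING[3],.0793)
grab_frame('top');go(*RING[3],.0793);grab_frame('top');go(*RING[3],.0793)"
```

```text
t 15.0 p [0.4984 0.2838 0.0841] gap 0.0596 F [ 0.42 -0.46 -4.73]
yaw 3.56 wz -0.0024 tilt [0.0005 0.0002] shift [-0.0014 -0.      0.0048] q7 -0.84
t 15.05 p [0.4984 0.2838 0.084 ] gap 0.0595 F [ 1.01  0.17 -4.28]
yaw 3.56 wz -0.0024 tilt [0.0004 0.0002] shift [-0.0014  0.      0.0047] q7 -0.84
t 15.1 p [0.4984 0.2838 0.084 ] gap 0.0596 F [ 0.21  0.12 -4.24]
yaw 3.56 wz -0.0024 tilt [0.0003 0.0001] shift [-0.0014  0.0001  0.0047] q7 -0.84
```

Call:
{"name": "move_arm", "arguments": {
  "motion": [
    [[0, 0, 0, -0.0014, 0, 0.003, -1], [0, 0, 0, 0, 0, 0.002, -1], [0, 0, 0, 0, 0, 0, -1], [0, 0, 0, 0, 0, 0, -1], [0, 0, 0, 0, 0, 0, 0.4], [0, 0, 0, 0, 0, 0, 1], [0, 0, 0, 0, 0, 0, 1], [0, 0, 0, 0, 0, -0.01, 1], [0, 0, 0, 0, 0, -0.04, 1], [0, 0, 0, 0, 0, -0.05, 1], [0, 0, 0, 0, 0, -0.05, 1]]
  ]
}}

```text
t: 16.2
ee_pos: [0.4979, 0.2823, 0.2307]
tool_rot: [[-0.063, 0.998, -0.001], [0.998, 0.063, 0.0], [0.0, -0.001, -1.0]]
wrist_force: [1.4, -0.3, -0.1]
finger_gap: 0.0852
```

```bash
python3 -c "
from h import *
go(.4542,-.1380,.23)
im=bgr('scene');print(fit('scene',im,stack(5,5),(.4539,-.1379)),ffit('scene',im,stack(5,5),(.4539,-.1379)))
im=bgr('top');print(fit('top',im,stack(5,5),(.4539,-.1379)),ffit('top',im,stack(5,5),(.4539,-.1379)))
print(fit('top',im,stack(1,2),(.4427,-.2502)))"
```

```text
t 16.2 p [0.4979 0.2823 0.2307] gap 0.0852 F [ 1.36 -0.31 -0.09]
yaw 3.58 wz -0.0020 tilt [-0.0007  0.0002] shift [-0.4167 -0.0699  0.0006] q7 -0.72
(array([ 0.45433583, -0.13795651]), np.float64(89.96527777777777)) (array([ 0.45442267, -0.13830653]), np.float64(-147.34410095214844))
(array([ 0.45397344, -0.13801112]), np.float64(31.54895833333333)) (array([ 0.45363176, -0.13823375]), np.float64(-161.11134338378906))
(array([ 0.44241931, -0.25012446]), np.float64(33.737500000000004))
```

Call:
{"name": "move_arm", "arguments": {
  "motion": [
    [[0, 0, 0, -0.035, -0.0058, 0, 1], [0, 0, 0, -0.035, -0.0058, 0, 1], [0, 0, 0, -0.035, -0.0058, 0, 1], [0, 0, 0, -0.035, -0.0058, 0, 1], [0, 0, 0, -0.035, -0.0058, 0, 1], [0, 0, 0, -0.035, -0.0058, 0, 1], [0, 0, 0, -0.035, -0.0058, 0, 1], [0, 0, 0, -0.035, -0.0058, 0, 1], [0, 0, 0, -0.035, -0.0058, 0, 1], [0, 0, 0, -0.035, -0.0058, 0, 1], [0, 0, 0, -0.035, -0.0058, 0, 1], [0, 0, 0, -0.032, -0.0058, 0, 1]]
  ]
}}

```text
t: 17.5
ee_pos: [0.4545, -0.1399, 0.2293]
tool_rot: [[-0.062, 0.998, 0.001], [0.998, 0.062, -0.001], [-0.001, 0.001, -1.0]]
wrist_force: [0.1, 0.3, 0.5]
finger_gap: 0.0857
```

Call:
{"name": "move_arm", "arguments": {
  "motion": [
    [[0, 0, 0, 0, 0, 0.04, 1], [0, 0, 0, 0, 0, 0.04, 1], [0, 0, 0, 0, 0, 0.03, 1], [0, 0, 0, 0, 0, 0, 1], [0, 0, 0, 0, 0, 0, 1], [0, 0, 0, 0, 0, 0, 1], [0, 0, 0, 0, 0, 0, 1]]
  ]
}}

```text
t: 18.2
ee_pos: [0.4567, -0.1386, 0.121]
tool_rot: [[-0.062, 0.998, 0.004], [0.998, 0.062, -0.002], [-0.002, 0.004, -1.0]]
wrist_force: [0.3, -0.2, 0.6]
finger_gap: 0.0849
```

```bash
python3 -c "
from h import *
go(.4541,-.1380,.060)"
```

```text
t 18.2 p [ 0.4567 -0.1386  0.121 ] gap 0.0849 F [ 0.27 -0.21  0.62]
yaw 3.56 wz -0.0024 tilt [ 0.0041 -0.0015] shift [ 0.0009 -0.0028  0.061 ] q7 0.15
```

Call:
{"name": "move_arm", "arguments": {
  "motion": [
    [[0, 0, 0, 0.0005, -0.0012, 0.02, 1], [0, 0, 0, 0, 0, 0.01, 1], [0, 0, 0, 0, 0, 0.01, 1], [0, 0, 0, 0, 0, 0.01, 1], [0, 0, 0, 0, 0, 0.01, 1], [0, 0, 0, 0, 0, 0, 1], [0, 0, 0, 0, 0, 0, -1], [0, 0, 0, 0, 0, 0, -1], [0, 0, 0, 0, 0, 0, -1], [0, 0, 0, 0, 0, 0, -1], [0, 0, 0, 0, 0, 0, -1]]
  ]
}}

```text
t: 19.3
ee_pos: [0.4535, -0.1378, 0.0592]
tool_rot: [[-0.062, 0.998, 0.0], [0.998, 0.062, -0.0], [-0.0, 0.0, -1.0]]
wrist_force: [-2.8, -0.6, 4.4]
finger_gap: 0.0676
```

Call:
{"name": "move_arm", "arguments": {
  "motion": [
    [[0, 0, 0, 0, 0, -0.01, -1], [0, 0, 0, 0, 0, -0.02, -1], [0, 0, 0, 0, 0, -0.04, -1], [0, 0, 0, 0, 0, -0.04, -1], [0, 0, 0, 0, 0, -0.04, -1], [0, 0, 0, 0.025, 0.002, -0.02, -1], [0, 0, 0, 0.04, 0.003, 0, -1], [0, 0, 0, 0.04, 0.003, 0, -1], [0, 0, 0, 0.04, 0.003, 0, -1], [0, 0, 0, 0.04, 0.003, 0, -1], [0, 0, 0, 0.04, 0.003, 0, -1], [0, 0, 0, 0.04, 0.003, 0, -1]]
  ]
}}

```text
t: 20.5
ee_pos: [0.4558, 0.129, 0.2281]
tool_rot: [[-0.062, 0.998, -0.001], [0.998, 0.062, -0.001], [-0.001, -0.001, -1.0]]
wrist_force: [0.6, 0.1, -4.0]
finger_gap: 0.0676
```

```bash
python3 -c "
from h import *
go(*RING[4],.23)"
```

```text
t 20.5 p [0.4558 0.129  0.2281] gap 0.0676 F [ 0.59  0.07 -3.99]
yaw 3.56 wz -0.0024 tilt [-0.0009 -0.0009] shift [ 0.2384  0.0519 -0.0021] q7 -0.36
```

Call:
{"name": "move_arm", "arguments": {
  "motion": [
    [[0, 0, 0, 0.04, 0.0087, 0, -1], [0, 0, 0, 0.04, 0.0087, 0, -1], [0, 0, 0, 0.04, 0.0087, 0, -1], [0, 0, 0, 0.04, 0.0087, 0, -1], [0, 0, 0, 0.04, 0.0087, 0, -1], [0, 0, 0, 0.0384, 0.0084, 0, -1], [0, 0, 0, 0, 0, 0, -1], [0, 0, 0, 0, 0, 0.04, -1], [0, 0, 0, 0, 0, 0.04, -1], [0, 0, 0, 0, 0, 0.03, -1], [0, 0, 0, 0, 0, 0.02, -1], [0, 0, 0, 0, 0, 0, -1]]
  ]
}}

```text
t: 21.7
ee_pos: [0.491, 0.3651, 0.0937]
tool_rot: [[-0.062, 0.998, -0.008], [0.998, 0.062, -0.007], [-0.006, -0.009, -1.0]]
wrist_force: [-0.2, -2.2, -5.2]
finger_gap: 0.0676
```

Call:
{"name": "move_arm", "arguments": {
  "motion": [
    [[0, 0, 0, 0, 0, 0, -1], [0, 0, 0, 0, 0, 0, -1], [0, 0, 0, 0, 0, 0, -1], [0, 0, 0, 0, 0, 0, -1]]
  ]
}}

```text
t: 22.1
ee_pos: [0.4949, 0.3697, 0.1004]
tool_rot: [[-0.062, 0.998, 0.002], [0.998, 0.062, 0.001], [0.001, 0.002, -1.0]]
wrist_force: [-0.8, 0.4, -5.1]
finger_gap: 0.0675
```

```bash
python3 -c "
from h import *
go(*RING[4],.0792)"
```

```text
t 22.1 p [0.4949 0.3697 0.1004] gap 0.0675 F [-0.75  0.39 -5.05]
yaw 3.55 wz -0.0027 tilt [0.0023 0.0015] shift [ 0.0006 -0.0021  0.0212] q7 -0.98
```

Call:
{"name": "move_arm", "arguments": {
  "motion": [
    [[0, 0, 0, 0.0005, -0.001, 0.015, -1], [0, 0, 0, 0, 0, 0, -1], [0, 0, 0, 0, 0, 0, -1], [0, 0, 0, 0, 0, 0, -1], [0, 0, 0, 0, 0, 0, -1]]
  ]
}}

```text
t: 22.6
ee_pos: [0.4932, 0.3698, 0.084]
tool_rot: [[-0.062, 0.998, 0.0], [0.998, 0.062, 0.0], [0.0, 0.0, -1.0]]
wrist_force: [-0.5, 0.4, -4.8]
finger_gap: 0.0673
```

```bash
python3 -c "
from h import *
go(*RING[4],.0792)"
```

```text
t 22.6 p [0.4932 0.3698 0.084 ] gap 0.0673 F [-0.45  0.43 -4.75]
yaw 3.56 wz -0.0025 tilt [0.0003 0.0004] shift [ 0.0004 -0.0004  0.0048] q7 -1.0
```

Call:
{"name": "move_arm", "arguments": {
  "motion": [
    [[0, 0, 0, 0.0004, -0.0004, 0.003, -1], [0, 0, 0, 0, 0, 0.002, -1], [0, 0, 0, 0, 0, 0, -1], [0, 0, 0, 0, 0, 0, -1], [0, 0, 0, 0, 0, 0, 0.6], [0, 0, 0, 0, 0, 0, 1], [0, 0, 0, 0, 0, 0, 1], [0, 0, 0, 0, 0, -0.01, 1], [0, 0, 0, 0, 0, -0.04, 1], [0, 0, 0, 0, 0, -0.05, 1], [0, 0, 0, 0, 0, -0.05, 1]]
  ]
}}

```text
t: 23.7
ee_pos: [0.4921, 0.3692, 0.2303]
tool_rot: [[-0.062, 0.998, -0.001], [0.998, 0.062, -0.001], [-0.001, -0.001, -1.0]]
wrist_force: [0.9, 0.9, -0.2]
finger_gap: 0.0854
```

```bash
python3 -c "
from h import *
go(.4425,-.2502,.23)"
```

```text
t 23.7 p [0.4921 0.3692 0.2303] gap 0.0854 F [ 0.91  0.95 -0.16]
yaw 3.56 wz -0.0025 tilt [-0.0013 -0.0009] shift [-0.6151 -0.088   0.001 ] q7 -0.9
```

Call:
{"name": "move_arm", "arguments": {
  "motion": [
    [[0, 0, 0, -0.041, -0.0059, 0, 1], [0, 0, 0, -0.041, -0.0059, 0, 1], [0, 0, 0, -0.041, -0.0059, 0, 1], [0, 0, 0, -0.041, -0.0059, 0, 1], [0, 0, 0, -0.041, -0.0059, 0, 1], [0, 0, 0, -0.041, -0.0059, 0, 1], [0, 0, 0, -0.041, -0.0059, 0, 1], [0, 0, 0, -0.041, -0.0059, 0, 1], [0, 0, 0, -0.041, -0.0059, 0, 1], [0, 0, 0, -0.041, -0.0059, 0, 1], [0, 0, 0, -0.041, -0.0059, 0, 1], [0, 0, 0, -0.041, -0.0059, 0, 1]]
  ]
}}

```text
t: 24.9
ee_pos: [0.452, -0.1271, 0.2296]
tool_rot: [[-0.062, 0.998, 0.001], [0.998, 0.062, -0.001], [-0.001, 0.001, -1.0]]
wrist_force: [0.6, 0.2, 0.0]
finger_gap: 0.0854
```

Call:
{"name": "move_arm", "arguments": {
  "motion": [
    [[0, 0, 0, -0.041, -0.0059, 0, 1], [0, 0, 0, -0.041, -0.0059, 0, 1], [0, 0, 0, -0.041, -0.0059, 0, 1], [0, 0, 0, 0, 0, 0.04, 1], [0, 0, 0, 0, 0, 0.04, 1], [0, 0, 0, 0, 0, 0.02, 1], [0, 0, 0, 0, 0, 0, 1], [0, 0, 0, 0, 0, 0, 1], [0, 0, 0, 0, 0, 0, 1], [0, 0, 0, 0, 0, 0, 1]]
  ]
}}

```text
t: 25.9
ee_pos: [0.4439, -0.25, 0.1308]
tool_rot: [[-0.062, 0.998, 0.003], [0.998, 0.062, -0.002], [-0.002, 0.003, -1.0]]
wrist_force: [-0.0, -0.3, -0.3]
finger_gap: 0.0853
```

```bash
python3 -c "
from h import *
go(.4425,-.2502,.0845)"
```

```text
t 25.9 p [ 0.4439 -0.25    0.1308] gap 0.0853 F [-0.04 -0.27 -0.31]
yaw 3.57 wz -0.0023 tilt [ 0.0033 -0.0021] shift [ 0.     -0.0016  0.0463] q7 0.37
```

Call:
{"name": "move_arm", "arguments": {
  "motion": [
    [[0, 0, 0, 0, -0.0008, 0.02, 1], [0, 0, 0, 0, 0, 0.014, 1], [0, 0, 0, 0, 0, 0.012, 1], [0, 0, 0, 0, 0, 0, 1], [0, 0, 0, 0, 0, 0, 1], [0, 0, 0, 0, 0, 0, 0.2], [0, 0, 0, 0, 0, 0, -1], [0, 0, 0, 0, 0, 0, -1], [0, 0, 0, 0, 0, 0, -1], [0, 0, 0, 0, 0, 0, -1], [0, 0, 0, 0, 0, 0, -1]]
  ]
}}

```text
t: 27.0
ee_pos: [0.442, -0.2497, 0.0833]
tool_rot: [[-0.062, 0.998, 0.001], [0.998, 0.062, -0.0], [-0.001, 0.001, -1.0]]
wrist_force: [0.5, 0.8, 3.4]
finger_gap: 0.0336
```

Call:
{"name": "move_arm", "arguments": {
  "motion": [
    [[0, 0, 0, 0, 0, -0.004, -1], [0, 0, 0, 0, 0, -0.004, -1], [0, 0, 0, 0, 0, -0.004, -1], [0, 0, 0, 0, 0, -0.004, -1], [0, 0, 0, 0, 0, -0.004, -1], [0, 0, 0, 0, 0, 0, -1], [0, 0, 0, 0, 0, 0, -1], [0, 0, 0, 0, 0, 0, -1]]
  ]
}}

```text
t: 27.8
ee_pos: [0.4418, -0.2496, 0.103]
tool_rot: [[-0.062, 0.998, 0.0], [0.998, 0.062, -0.0], [-0.0, 0.0, -1.0]]
wrist_force: [-0.3, 0.3, -1.4]
finger_gap: 0.0331
```

```bash
python3 -c "
from h import *
st();save('scene','s4',(330,150,470,290),3)"
```

```text
t 27.8 p [ 0.4418 -0.2496  0.103 ] gap 0.0331 F [-0.33  0.31 -1.35]
```

View pics/s4.png

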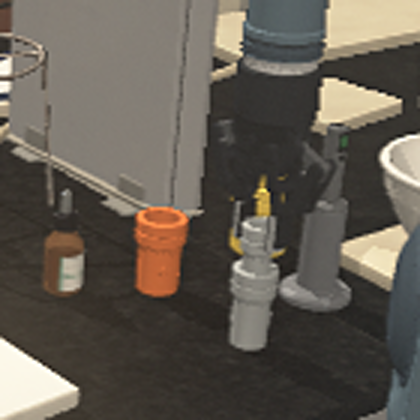

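Sleeve 2's foot is still at (248,348), so sleeve 1 is sliding out on its own; I'll keep pulling.

Call:
{"name": "move_arm", "arguments": {
  "motion": [
    [[0, 0, 0, 0, 0, -0.004, -1], [0, 0, 0, 0, 0, -0.004, -1], [0, 0, 0, 0, 0, -0.006, -1], [0, 0, 0, 0, 0, -0.01, -1], [0, 0, 0, 0, 0, -0.02, -1], [0, 0, 0, 0, 0, -0.04, -1], [0, 0, 0, 0, 0, -0.04, -1], [0, 0, 0, 0.02, 0, 0, -1], [0, 0, 0, 0.02, 0, 0, -1], [0, 0, 0, 0.04, 0.013, 0, -1], [0, 0, 0, 0.04, 0.013, 0, -1], [0, 0, 0, 0.04, 0.013, 0, -1]]
  ]
}}

```text
t: 29.05
ee_pos: [0.4687, -0.0843, 0.2252]
tool_rot: [[-0.063, 0.998, -0.004], [0.998, 0.063, 0.001], [0.001, -0.004, -1.0]]
wrist_force: [0.4, -0.7, -2.1]
finger_gap: 0.0332
```

```bash
python3 -c "
from h import *
go(*RING[0],.23)
im=bgr('scene');print(fit('scene',im,stack(2,2),(.4427,-.2502)))
im=bgr('top');print(fit('top',im,stack(2,2),(.4427,-.2502)))"
```

```text
t 29.05 p [ 0.4687 -0.0843  0.2252] gap 0.0332 F [ 0.44 -0.72 -2.07]
yaw 3.61 wz -0.0016 tilt [-0.0036  0.0007] shift [ 0.1     0.0532 -0.0049] q7 0.1
(array([ 0.44290975, -0.25002785]), np.float64(257.3069444444444))
(array([ 0.44147344, -0.24855156]), np.float64(1118.1125000000002))
```

Call:
{"name": "move_arm", "arguments": {
  "motion": [
    [[0, 0, 0, 0.035, 0.016, 0, -1], [0, 0, 0, 0.035, 0.016, 0, -1], [0, 0, 0, 0.028, 0.016, 0, -1], [0, 0, 0, 0, 0, 0, -1], [0, 0, 0, 0, 0, 0.04, -1], [0, 0, 0, 0, 0, 0.04, -1], [0, 0, 0, 0, 0, 0.03, -1], [0, 0, 0, 0, 0, 0.02, -1], [0, 0, 0, 0, 0, 0, -1], [0, 0, 0, 0, 0, 0, -1], [0, 0, 0, 0, 0, 0, -1], [0, 0, 0, 0, 0, 0, -1]]
  ]
}}

```text
t: 30.35
ee_pos: [0.5137, 0.0135, 0.0984]
tool_rot: [[-0.062, 0.998, 0.003], [0.998, 0.062, -0.0], [-0.0, 0.003, -1.0]]
wrist_force: [0.4, 0.1, -1.9]
finger_gap: 0.0327
```

Call:
{"name": "move_arm", "arguments": {
  "motion": [
    [[0, 0, 0, 0, 0, 0, -1], [0, 0, 0, 0, 0, 0, -1]]
  ]
}}

```text
t: 30.55
ee_pos: [0.513, 0.0134, 0.0976]
tool_rot: [[-0.062, 0.998, 0.002], [0.998, 0.062, -0.0], [-0.0, 0.002, -1.0]]
wrist_force: [1.7, 0.3, -1.1]
finger_gap: 0.0331
```

```bash
python3 -c "
from h import *
go(*RING[0],.0775)"
```

```text
t 30.55 p [0.513  0.0134 0.0976] gap 0.0331 F [ 1.69  0.31 -1.11]
yaw 3.55 wz -0.0026 tilt [ 0.0015 -0.0003] shift [0.0053 0.0028 0.0202] q7 -0.28
```

Call:
{"name": "move_arm", "arguments": {
  "motion": [
    [[0, 0, 0, 0.0053, 0.0032, 0.013, -1], [0, 0, 0, 0, 0, 0, -1], [0, 0, 0, 0, 0, 0, -1], [0, 0, 0, 0, 0, 0, -1], [0, 0, 0, 0, 0, 0, -1]]
  ]
}}

```text
t: 31.05
ee_pos: [0.5154, 0.0189, 0.0839]
tool_rot: [[-0.062, 0.998, 0.0], [0.998, 0.062, -0.0], [-0.0, 0.0, -1.0]]
wrist_force: [0.3, 0.3, -1.3]
finger_gap: 0.0334
```

```bash
python3 -c "
from h import *
go(*RING[0],.0775)"
```

```text
t 31.05 p [0.5154 0.0189 0.0839] gap 0.0334 F [ 0.29  0.25 -1.3 ]
yaw 3.55 wz -0.0025 tilt [ 0.0001 -0.    ] shift [-0.0001  0.0001  0.0064] q7 -0.31
```

Call:
{"name": "move_arm", "arguments": {
  "motion": [
    [[0, 0, 0, 0, 0, 0.004, -1], [0, 0, 0, 0, 0, 0.0025, -1], [0, 0, 0, 0, 0, 0, -1], [0, 0, 0, 0, 0, 0, -1], [0, 0, 0, 0, 0, 0, 0], [0, 0, 0, 0, 0, 0, 1], [0, 0, 0, 0, 0, 0, 1], [0, 0, 0, 0, 0, -0.01, 1], [0, 0, 0, 0, 0, -0.04, 1], [0, 0, 0, 0, 0, -0.05, 1], [0, 0, 0, 0, 0, -0.05, 1]]
  ]
}}

```text
t: 32.15
ee_pos: [0.5146, 0.0192, 0.2291]
tool_rot: [[-0.063, 0.998, -0.001], [0.998, 0.063, 0.001], [0.001, -0.001, -1.0]]
wrist_force: [1.5, -0.8, 0.9]
finger_gap: 0.0851
```

```bash
python3 -c "
from h import *
go(.4425,-.25,.23)
im=bgr('top');print(fit('top',im,stack(2,2),(.4427,-.2502)));print(ffit('top',im,stack(2,2),(.4427,-.2502)))
im=bgr('scene');print(fit('scene',im,stack(2,2),(.4427,-.2502)));print(ffit('scene',im,stack(2,2),(.4427,-.2502)))"
```

```text
t 32.15 p [0.5146 0.0192 0.2291] gap 0.0851 F [ 1.46 -0.8   0.94]
yaw 3.59 wz -0.0019 tilt [-0.001   0.0005] shift [-0.2641 -0.0889 -0.001 ] q7 -0.17
(array([ 0.44268896, -0.25052788]), np.float64(38.29548611111111))
(array([ 0.44231219, -0.2495814 ]), np.float64(-109.1675033569336))
(array([ 0.44306854, -0.24995528]), np.float64(256.89756944444446))
(array([ 0.44330319, -0.25085066]), np.float64(-118.93739318847656))
```

Sleeve 2 is at (.4427,-.2502). I'll pick it at TCP z ≈ 0.058.

Call:
{"name": "move_arm", "arguments": {
  "motion": [
    [[0, 0, 0, -0.035, -0.012, 0, 1], [0, 0, 0, -0.04, -0.0135, 0, 1], [0, 0, 0, -0.04, -0.0135, 0, 1], [0, 0, 0, -0.04, -0.0135, 0, 1], [0, 0, 0, -0.04, -0.0135, 0, 1], [0, 0, 0, -0.04, -0.0135, 0, 1], [0, 0, 0, -0.029, -0.009, 0.02, 1], [0, 0, 0, 0, 0, 0.04, 1], [0, 0, 0, 0, 0, 0.04, 1], [0, 0, 0, 0, 0, 0.02, 1], [0, 0, 0, 0, 0, 0, 1], [0, 0, 0, 0, 0, 0, 1]]
  ]
}}

```text
t: 33.45
ee_pos: [0.4437, -0.2499, 0.1077]
tool_rot: [[-0.062, 0.998, 0.0], [0.998, 0.062, 0.0], [0.0, 0.0, -1.0]]
wrist_force: [-0.1, 0.3, 0.2]
finger_gap: 0.0854
```

Call:
{"name": "move_arm", "arguments": {
  "motion": [
    [[0, 0, 0, 0, 0, 0, 1], [0, 0, 0, 0, 0, 0, 1], [0, 0, 0, 0, 0, 0, 1]]
  ]
}}

```text
t: 33.75
ee_pos: [0.4444, -0.2505, 0.1087]
tool_rot: [[-0.062, 0.998, 0.002], [0.998, 0.062, -0.002], [-0.002, 0.002, -1.0]]
wrist_force: [-0.1, 0.7, -0.4]
finger_gap: 0.0855
```

```bash
python3 -c "
from h import *
go(.4426,-.2502,.058)"
```

```text
t 33.75 p [ 0.4444 -0.2505  0.1087] gap 0.0855 F [-0.07  0.67 -0.44]
yaw 3.56 wz -0.0024 tilt [ 0.0023 -0.0016] shift [ 0.0005 -0.0019  0.0507] q7 0.34
```

Call:
{"name": "move_arm", "arguments": {
  "motion": [
    [[0, 0, 0, 0, -0.001, 0.02, 1], [0, 0, 0, 0, 0, 0.02, 1], [0, 0, 0, 0, 0, 0.01, 1], [0, 0, 0, 0, 0, 0, 1], [0, 0, 0, 0, 0, 0, 1], [0, 0, 0, 0, 0, 0, 0], [0, 0, 0, 0, 0, 0, -1], [0, 0, 0, 0, 0, 0, -1], [0, 0, 0, 0, 0, 0, -1], [0, 0, 0, 0, 0, 0, -1], [0, 0, 0, 0, 0, 0, -1]]
  ]
}}

```text
t: 34.85
ee_pos: [0.4426, -0.2505, 0.0581]
tool_rot: [[-0.062, 0.998, 0.0], [0.998, 0.062, -0.001], [-0.001, 0.0, -1.0]]
wrist_force: [-1.4, 0.8, 7.0]
finger_gap: 0.0418
```

Call:
{"name": "move_arm", "arguments": {
  "motion": [
    [[0, 0, 0, 0, 0, -0.01, -1], [0, 0, 0, 0, 0, -0.03, -1], [0, 0, 0, 0, 0, -0.04, -1], [0, 0, 0, 0, 0, -0.04, -1], [0, 0, 0, 0, 0, -0.045, -1], [0, 0, 0, 0.03, 0.006, -0.005, -1], [0, 0, 0, 0.04, 0.01, 0, -1], [0, 0, 0, 0.04, 0.01, 0, -1], [0, 0, 0, 0.04, 0.01, 0, -1], [0, 0, 0, 0.04, 0.01, 0, -1], [0, 0, 0, 0.04, 0.01, 0, -1], [0, 0, 0, 0.04, 0.01, 0, -1]]
  ]
}}

```text
t: 36.05
ee_pos: [0.4905, 0.025, 0.2268]
tool_rot: [[-0.062, 0.998, -0.001], [0.998, 0.062, -0.0], [-0.0, -0.001, -1.0]]
wrist_force: [0.3, -0.3, -1.3]
finger_gap: 0.0416
```

```bash
python3 -c "
from h import *
go(*RING[1],.23)"
```

```text
t 36.05 p [0.4905 0.025  0.2268] gap 0.0416 F [ 0.33 -0.25 -1.28]
yaw 3.56 wz -0.0024 tilt [-0.0012 -0.0004] shift [ 0.0802  0.0245 -0.0033] q7 -0.16
```

Call:
{"name": "move_arm", "arguments": {
  "motion": [
    [[0, 0, 0, 0.028, 0.0085, 0, -1], [0, 0, 0, 0.028, 0.0085, 0, -1], [0, 0, 0, 0.0235, 0.008, 0, -1], [0, 0, 0, 0, 0, 0.02, -1], [0, 0, 0, 0, 0, 0.03, -1], [0, 0, 0, 0, 0, 0.03, -1], [0, 0, 0, 0, 0, 0.03, -1], [0, 0, 0, 0, 0, 0.02, -1], [0, 0, 0, 0, 0, 0, -1], [0, 0, 0, 0, 0, 0, -1], [0, 0, 0, 0, 0, 0, -1], [0, 0, 0, 0, 0, 0, -1]]
  ]
}}

```text
t: 37.25
ee_pos: [0.5129, 0.1047, 0.099]
tool_rot: [[-0.062, 0.998, 0.003], [0.998, 0.062, 0.0], [0.0, 0.003, -1.0]]
wrist_force: [0.4, 0.4, -3.4]
finger_gap: 0.0418
```

Call:
{"name": "move_arm", "arguments": {
  "motion": [
    [[0, 0, 0, 0, 0, 0, -1], [0, 0, 0, 0, 0, 0, -1]]
  ]
}}

```text
t: 37.45
ee_pos: [0.5121, 0.1044, 0.0981]
tool_rot: [[-0.062, 0.998, 0.001], [0.998, 0.062, -0.0], [-0.0, 0.001, -1.0]]
wrist_force: [-0.9, 0.3, -3.6]
finger_gap: 0.0414
```

```bash
python3 -c "
from h import *
go(*RING[1],.0783)"
```

```text
t 37.45 p [0.5121 0.1044 0.0981] gap 0.0414 F [-0.85  0.27 -3.57]
yaw 3.54 wz -0.0028 tilt [ 0.0014 -0.    ] shift [ 0.0024 -0.002   0.0198] q7 -0.5
```

Call:
{"name": "move_arm", "arguments": {
  "motion": [
    [[0, 0, 0, 0.0022, -0.0013, 0.013, -1], [0, 0, 0, 0, 0, 0, -1], [0, 0, 0, 0, 0, 0, -1], [0, 0, 0, 0, 0, 0, -1], [0, 0, 0, 0, 0, 0, -1]]
  ]
}}

```text
t: 37.95
ee_pos: [0.5103, 0.1066, 0.0844]
tool_rot: [[-0.062, 0.998, 0.0], [0.998, 0.062, 0.0], [0.0, 0.0, -1.0]]
wrist_force: [0.3, 0.2, -3.1]
finger_gap: 0.0416
```

```bash
python3 -c "
from h import *
go(*RING[1],.0783)"
```

```text
t 37.95 p [0.5103 0.1066 0.0844] gap 0.0416 F [ 0.3   0.24 -3.08]
yaw 3.56 wz -0.0025 tilt [0.0003 0.0002] shift [ 0.0001 -0.0004  0.0061] q7 -0.52
```

Call:
{"name": "move_arm", "arguments": {
  "motion": [
    [[0, 0, 0, 0, -0.0003, 0.004, -1], [0, 0, 0, 0, 0, 0.0022, -1], [0, 0, 0, 0, 0, 0, -1], [0, 0, 0, 0, 0, 0, -1], [0, 0, 0, 0, 0, 0, 0], [0, 0, 0, 0, 0, 0, 1], [0, 0, 0, 0, 0, 0, 1], [0, 0, 0, 0, 0, -0.01, 1], [0, 0, 0, 0, 0, -0.04, 1], [0, 0, 0, 0, 0, -0.05, 1], [0, 0, 0, 0, 0, -0.05, 1]]
  ]
}}

```text
t: 39.05
ee_pos: [0.5093, 0.1067, 0.2302]
tool_rot: [[-0.063, 0.998, -0.001], [0.998, 0.063, 0.0], [0.0, -0.001, -1.0]]
wrist_force: [1.5, -0.5, 0.1]
finger_gap: 0.0852
```

Call:
{"name": "move_arm", "arguments": {
  "motion": [
    [[0, 0, 0, -0.04, 0, -0.01, 1], [0, 0, 0, -0.04, 0, -0.01, 1], [0, 0, 0, -0.04, 0, -0.01, 1], [0, 0, 0, -0.04, 0, 0, 1], [0, 0, 0, -0.04, 0, 0, 1], [0, 0, 0, -0.04, 0, 0, 1], [0, 0, 0, -0.04, 0, 0, 1]]
  ]
}}

```text
t: 39.75
ee_pos: [0.5273, -0.1744, 0.2594]
tool_rot: [[-0.063, 0.998, 0.002], [0.998, 0.063, -0.001], [-0.001, 0.002, -1.0]]
wrist_force: [0.3, 0.3, -0.2]
finger_gap: 0.0859
```

```bash
python3 - <<'E'
from h import *
st();ims={}
for cam in('top','scene'):
    im=ims[cam]=bgr(cam);cv2.imwrite(f'pics/{cam}5.png',im)
    for n in range(1,6): 
        x,f=ffit(cam,im,stack(n,n,.02),RING[n-1]);print(cam,n,np.round((x-RING[n-1])*1000,1))
    m=regions_of('thermometer',cam)
    for d in m[:2]: 
        v,u=np.nonzero(d['mask']);print('thermo mask',round(d['conf'],2),len(u),u.min(),u.max(),v.min(),v.max())
a=cv2.resize(ims['top'][225:305,135:345],None,fx=3.8,fy=3.8,interpolation=cv2.INTER_CUBIC)
b=cv2.resize(ims['top'][255:305,460:530],None,fx=5.6,fy=5.6,interpolation=cv2.INTER_CUBIC)
c=cv2.resize(ims['scene'][180:255,400:470],None,fx=3.9,fy=3.9,interpolation=cv2.INTER_CUBIC)
o=np.zeros((600,800,3),np.uint8);o[:a.shape[0],:a.shape[1]]=a;o[306:306+b.shape[0],:b.shape[1]]=b;o[306:306+c.shape[0],420:420+c.shape[1]]=c
cv2.imwrite('pics/z5.png',o)
E
```

```text
t 39.75 p [ 0.5273 -0.1744  0.2594] gap 0.0859 F [ 0.31  0.33 -0.2 ]
top 1 [-6.2 -0.1]
top 2 [-5.4 -3.8]
top 3 [-4.  -4.9]
top 4 [-3.5 -6. ]
top 5 [-2.6  0.8]
scene 1 [-2.7  2.4]
scene 2 [-3.8  1.2]
scene 3 [-3.6  2. ]
scene 4 [-4.1  1. ]
scene 5 [-2.1  5.4]
thermo mask 0.58 193 434 445 192 220
```

View pics/z5.png

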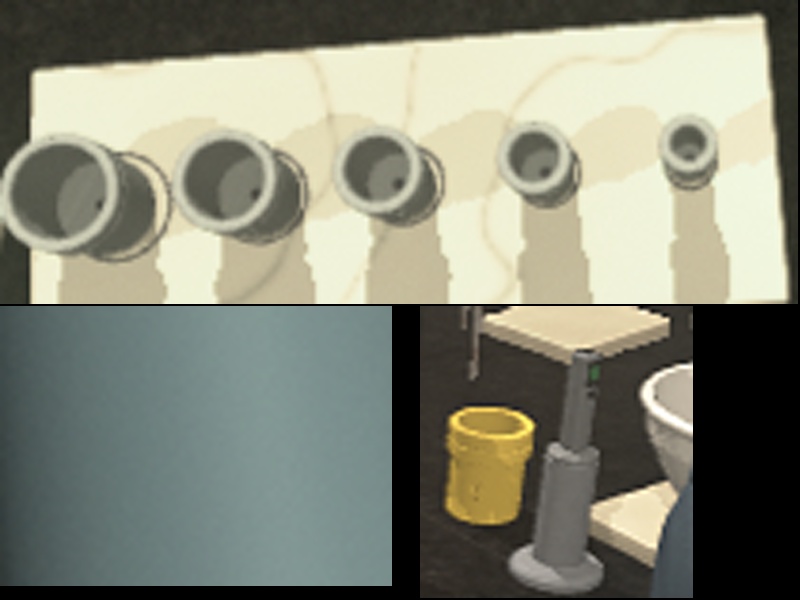

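Top crop: all five sleeves are upright near their rings. Sleeve 5 (zoom (80,195)) shows a wider crescent on its right, so I'll use the dimples to measure each one.

```bash
cat >> h.py <<'E'
def dimples(im,guess):
    out=[]
    g=im.astype(np.float32).mean(2)
    for n,(u,v) in guess.items():
        u0,v0=int(round(u)),int(round(v));r=3
        s=cv2.resize(g[v0-r:v0+r+1,u0-r:u0+r+1],None,fx=8,fy=8,interpolation=cv2.INTER_CUBIC)
        w=np.clip(np.percentile(s,20)-s,0,None);yy,xx=np.mgrid[:s.shape[0],:s.shape[1]]
        uv=np.array([(w*xx).sum(),(w*yy).sum()])/w.sum();uv=(uv+.5)/8-.5+[u0-r,v0-r]
        X=atz('top',uv,.029)[:2];print(n,np.round(uv,1),'d mm',np.round((X-RING[n-1])*1000,1),np.round(X,4));out.append(X)
    return np.array(out)
E
python3 - <<'E'
from h import *
dimples(cv2.imread('pics/top5.png'),{5:(161.1,278.7),4:(202.4,276.1),3:(240,273.4),2:(278.2,270)})
dimples(cv2.imread('pics/top2.png'),{3:(240,273.4)})
im=cv2.imread('pics/scene5.png'); o=[]
for n in(5,4,1):
    p=pix('scene',[*RING[n-1],.05]).astype(int);o.append(cv2.resize(im[p[1]-35:p[1]+35,p[0]-32:p[0]+32],None,fx=4,fy=4,interpolation=cv2.INTER_CUBIC))
t=cv2.imread('pics/top5.png')
for n in(5,1):
    p=pix('top',[*RING[n-1],.05]).astype(int);o.append(cv2.resize(t[p[1]-35:p[1]+35,p[0]-32:p[0]+32],None,fx=4,fy=4,interpolation=cv2.INTER_CUBIC))
cv2.imwrite('pics/z6.png',np.vstack([np.hstack(o[:3]),np.hstack(o[3:]+[o[0]*0])]))
E
```

```text
5 [160.7 278.5] d mm [0.3 7.5] [0.4931 0.3777]
4 [201.6 275.5] d mm [0.3 1. ] [0.4988 0.2834]
3 [239.4 272.9] d mm [-0.5  1.8] [0.5037 0.1963]
2 [278.  269.7] d mm [0.1 0.5] [0.51   0.1071]
3 [239.4 272.9] d mm [-0.4  1.9] [0.5038 0.1964]
```

View pics/z6.png

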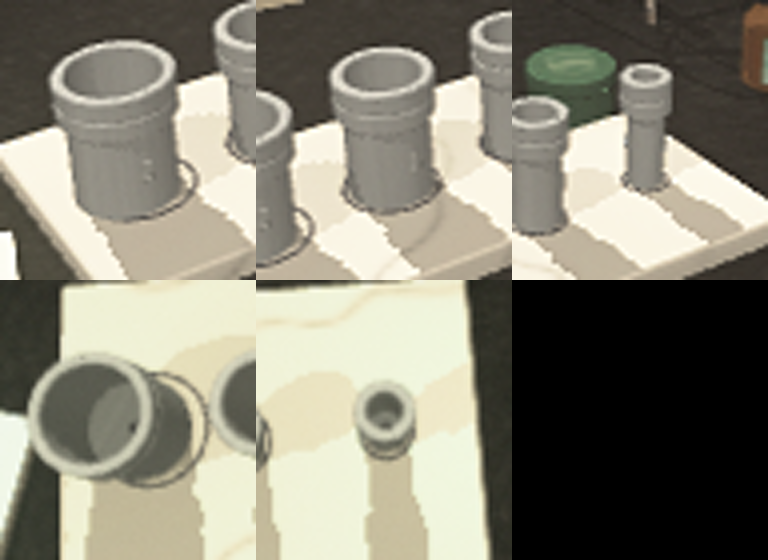

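Dimples: sleeves 2–4 are within 2 mm, but sleeve 5 is 7.5 mm off towards +y, so it was knocked. I'll put it right before using the thermometer.

Call:
{"name": "move_arm", "arguments": {
  "motion": [
    [[0, 0, 0, 0.04, -0.004, 0, 1], [0, 0, 0, 0.046, -0.0056, 0, 1], [0, 0, 0, 0.046, -0.0056, 0, 1], [0, 0, 0, 0.046, -0.0056, 0, 1], [0, 0, 0, 0.046, -0.0056, 0, 1], [0, 0, 0, 0.046, -0.0056, 0, 1], [0, 0, 0, 0.046, -0.0056, 0, 1], [0, 0, 0, 0.046, -0.0056, 0, 1], [0, 0, 0, 0.046, -0.0056, 0, 1], [0, 0, 0, 0.046, -0.0056, 0, 1], [0, 0, 0, 0.046, -0.0056, 0, 1], [0, 0, 0, 0.046, -0.0056, 0, 1]]
  ]
}}

```text
t: 41.15
ee_pos: [0.4254, 0.3712, 0.2591]
tool_rot: [[-0.065, 0.998, 0.001], [0.998, 0.065, 0.001], [0.001, 0.001, -1.0]]
wrist_force: [0.6, 0.3, 1.0]
finger_gap: 0.0853
```

Call:
{"name": "move_arm", "arguments": {
  "motion": [
    [[0, 0, 0, 0, 0, 0.03, 1], [0, 0, 0, 0, 0, 0.03, 1], [0, 0, 0, 0, 0, 0.03, 1], [0, 0, 0, 0, 0, 0.03, 1], [0, 0, 0, 0, 0, 0, 1], [0, 0, 0, 0, 0, 0, 1], [0, 0, 0, 0, 0, 0, 1], [0, 0, 0, 0, 0, 0, 1]]
  ]
}}

```text
t: 41.95
ee_pos: [0.4287, 0.3693, 0.1404]
tool_rot: [[-0.062, 0.998, 0.003], [0.998, 0.062, 0.002], [0.002, 0.003, -1.0]]
wrist_force: [-0.1, -0.2, -0.3]
finger_gap: 0.0854
```

```bash
python3 -c "
from h import *
go(.4929,.3775,.0792)"
```

```text
t 41.95 p [0.4287 0.3693 0.1404] gap 0.0854 F [-0.07 -0.24 -0.32]
yaw 3.58 wz -0.0021 tilt [0.0031 0.0025] shift [0.004  0.0644 0.0615] q7 -1.06
```

Call:
{"name": "move_arm", "arguments": {
  "motion": [
    [[0, 0, 0, 0.004, 0.032, 0, 1], [0, 0, 0, 0, 0.031, 0, 1], [0, 0, 0, 0, 0, 0, 1], [0, 0, 0, 0, 0, 0, 1], [0, 0, 0, 0, 0, 0, 1], [0, 0, 0, 0, 0, 0, 1]]
  ]
}}

```text
t: 42.55
ee_pos: [0.4892, 0.3763, 0.1386]
tool_rot: [[-0.064, 0.998, -0.0], [0.998, 0.064, 0.0], [0.0, -0.0, -1.0]]
wrist_force: [-0.0, 0.6, 0.0]
finger_gap: 0.0852
```

```bash
python3 -c "
from h import *
im=bgr('scene');print(fit('scene',im,stack(5,5,.02),(.4929,.3775)))
go(.4929,.3775,.0792)"
```

```text
(array([0.44408425, 0.38310941]), np.float64(1500.7864583333335))
t 42.6 p [0.4893 0.3762 0.1385] gap 0.085 F [0.03 0.   0.7 ]
yaw 3.66 wz -0.0007 tilt [ 0. -0.] shift [0.0011 0.0037 0.0593] q7 -1.01
```

Descend, grip, lift 10 mm, shift 7.5 mm.

Call:
{"name": "move_arm", "arguments": {
  "motion": [
    [[0, 0, 0, 0.0011, 0.0035, 0.01, 1], [0, 0, 0, 0, 0, 0.02, 1], [0, 0, 0, 0, 0, 0.02, 1], [0, 0, 0, 0, 0, 0.008, 1], [0, 0, 0, 0, 0, 0, 1], [0, 0, 0, 0, 0, 0, 1], [0, 0, 0, 0, 0, 0, -1], [0, 0, 0, 0, 0, 0, -1], [0, 0, 0, 0, 0, 0, -1], [0, 0, 0, 0, 0, 0, -1], [0, 0, 0, 0, 0, 0, -1]]
  ]
}}

```text
t: 43.7
ee_pos: [0.494, 0.3781, 0.0818]
tool_rot: [[-0.062, 0.998, 0.001], [0.998, 0.062, 0.001], [0.001, 0.001, -1.0]]
wrist_force: [-2.7, -1.0, 6.2]
finger_gap: 0.0673
```

Call:
{"name": "move_arm", "arguments": {
  "motion": [
    [[0, 0, 0, 0, 0, -0.005, -1], [0, 0, 0, 0, 0, -0.005, -1], [0, 0, 0, -0.0037, 0, 0, -1], [0, 0, 0, -0.0038, 0, 0, -1], [0, 0, 0, 0, 0, 0, -1], [0, 0, 0, 0, 0, 0, -1], [0, 0, 0, 0, 0, 0, -1], [0, 0, 0, 0, 0, 0, -1]]
  ]
}}

```text
t: 44.5
ee_pos: [0.4942, 0.3698, 0.0901]
tool_rot: [[-0.062, 0.998, -0.0], [0.998, 0.062, 0.0], [0.0, -0.0, -1.0]]
wrist_force: [0.3, 1.1, -5.8]
finger_gap: 0.0676
```

```bash
python3 -c "
from h import *
go(*RING[4],.0792)"
```

```text
t 44.5 p [0.4942 0.3698 0.0901] gap 0.0676 F [ 0.33  1.08 -5.77]
yaw 3.57 wz -0.0023 tilt [-0.0001  0.0003] shift [ 0.0005 -0.0014  0.0109] q7 -1.03
```

Call:
{"name": "move_arm", "arguments": {
  "motion": [
    [[0, 0, 0, 0.0004, -0.0013, 0.004, -1], [0, 0, 0, 0, 0, 0.0042, -1], [0, 0, 0, 0, 0, 0, -1], [0, 0, 0, 0, 0, 0, -1], [0, 0, 0, 0, 0, 0, -1], [0, 0, 0, 0, 0, 0, 0.6], [0, 0, 0, 0, 0, 0, 1], [0, 0, 0, 0, 0, 0, 1], [0, 0, 0, 0, 0, -0.01, 1], [0, 0, 0, 0, 0, -0.04, 1], [0, 0, 0, 0, 0, -0.05, 1], [0, 0, 0, 0, 0, -0.05, 1]]
  ]
}}

```text
t: 45.7
ee_pos: [0.4928, 0.37, 0.2343]
tool_rot: [[-0.062, 0.998, 0.0], [0.998, 0.062, 0.0], [0.0, 0.0, -1.0]]
wrist_force: [1.6, 0.2, 0.4]
finger_gap: 0.0853
```

Call:
{"name": "move_arm", "arguments": {
  "motion": [
    [[0, 0, 0, -0.04, 0, -0.01, 1], [0, 0, 0, -0.045, 0, 0, 1], [0, 0, 0, -0.045, 0, 0, 1], [0, 0, 0, -0.045, 0, 0, 1], [0, 0, 0, -0.045, 0, 0, 1], [0, 0, 0, -0.045, 0, 0, 1], [0, 0, 0, -0.045, 0, 0, 1], [0, 0, 0, -0.045, 0, 0, 1], [0, 0, 0, -0.045, 0, 0, 1], [0, 0, 0, -0.045, 0, 0, 1], [0, 0, 0, -0.045, 0, 0, 1], [0, 0, 0, -0.03, 0, 0, 1]]
  ]
}}

```text
t: 46.9
ee_pos: [0.5254, -0.1535, 0.2433]
tool_rot: [[-0.058, 0.998, 0.002], [0.998, 0.058, -0.003], [-0.003, 0.002, -1.0]]
wrist_force: [0.1, 0.0, -0.1]
finger_gap: 0.0854
```

```bash
python3 - <<'E'
from h import *
st();t=bgr('top');s=bgr('scene');cv2.imwrite('pics/top7.png',t);cv2.imwrite('pics/scene7.png',s)
dimples(t,{n:pix('top',[*RING[n-1],.029]) for n in range(5,0,-1)})
for cam in('top','scene'):
    im={'top':t,'scene':s}[cam]
    for n in('thermometer','holder'):
        for d in search_frame(n,cam)[:2]:print(cam,n,round(d['conf'],2),np.round(toworld(cam,d['xyz']),3))
a=cv2.imread('pics/top0.png')[258:300,465:530]
b=s[175:260,405:470]
o=np.zeros((600,800,3),np.uint8)
a=cv2.resize(a,None,fx=7,fy=7,interpolation=cv2.INTER_CUBIC);b=cv2.resize(b,None,fx=5,fy=5,interpolation=cv2.INTER_CUBIC);
o[:a.shape[0],:a.shape[1]]=a;o[:b.shape[0],470:470+b.shape[1]]=b
c=cv2.resize(t[225:305,135:345],None,fx=2.2,fy=2.2);o[600-c.shape[0]-80:520,:c.shape[1]]=c
cv2.imwrite('pics/z7.png',o)
E
```

```text
t 46.9 p [ 0.5254 -0.1535  0.2433] gap 0.0854 F [ 0.09  0.04 -0.12]
5 [164.  278.6] d mm [-0.2 -0.1] [0.4926 0.3701]
4 [201.6 275.5] d mm [0.3 1. ] [0.4988 0.2834]
3 [239.4 272.9] d mm [-0.5  1.8] [0.5037 0.1963]
2 [277.9 269.7] d mm [0.1 0.5] [0.51   0.1071]
1 [316.4 267.4] d mm [-1.4 -0.6] [0.5141 0.0182]
scene thermometer 0.74 [ 0.463 -0.362  0.038]
scene thermometer 0.67 [ 0.472 -0.369  0.138]
scene holder 0.61 [ 0.463 -0.362  0.037]
```

View pics/z7.png

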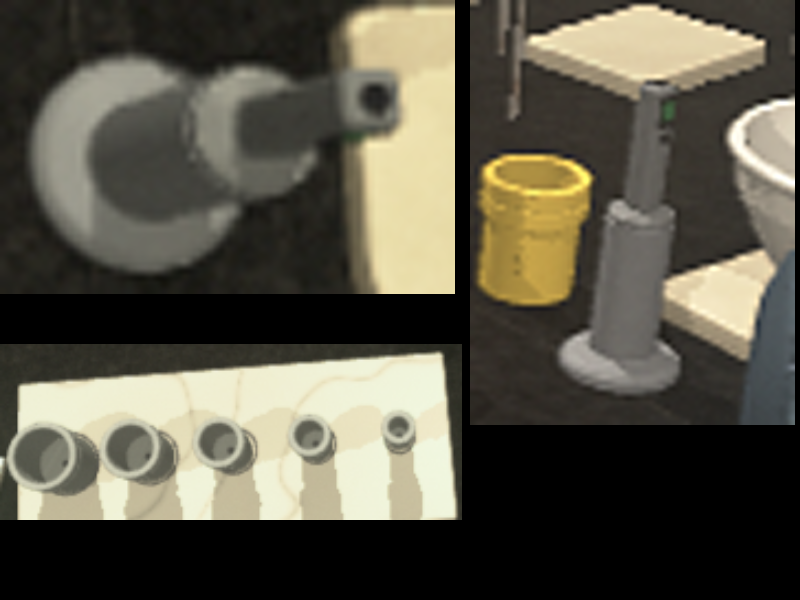

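```bash
python3 - <<'E'
from h import *
for n,uv,z in(('handle',(465+369/7-.43,258+98/7-.43),.185),('flange',(465+254/7-.43,258+130/7-.43),.108),('base',(465+140/7-.43,258+164/7-.43),.012)): print(n,np.round(atz('top',uv,z),4))
cyl=[(.036,0,.01),(.02,.01,.1),(.019,.1,.108),(.009,.108,.185)]
for cam in('top','scene'):
    im=cv2.imread(f'pics/{cam}0.png')
    if cam=='scene': im=cv2.imread('pics/scene7.png')
    for x0 in((.476,-.372),(.482,-.378)): print(cam,ffit(cam,im,cyl,x0,55))
    # handle + tube only (thin vertical parts)
    print(cam,'tube',ffit(cam,im,cyl[1:],(.478,-.374),55))
E
```

```text
handle [ 0.48   -0.3745  0.185 ]
flange [ 0.4798 -0.3735  0.108 ]
base [ 0.4794 -0.3742  0.012 ]
top (array([ 0.48007306, -0.37666716]), np.float64(-185.66001892089844))
top (array([ 0.48007306, -0.37666716]), np.float64(-185.66001892089844))
top tube (array([ 0.47976443, -0.3756645 ]), np.float64(-137.96600341796875))
scene (array([ 0.4828992, -0.3792534]), np.float64(-174.74716186523438))
scene (array([ 0.4828992, -0.3792534]), np.float64(-174.7471466064453))
scene tube (array([ 0.46203506, -0.35559371]), np.float64(-140.34681701660156))
```

The thermometer axis is at ≈ (0.480, -0.375), with the handle sides within a few degrees of the jaw yaw.

Call:
{"name": "move_arm", "arguments": {
  "motion": [
    [[0, 0, 0, -0.036, -0.0097, 0, 1], [0, 0, 0, -0.036, -0.0097, 0, 1], [0, 0, 0, -0.036, -0.0097, 0, 1], [0, 0, 0, -0.036, -0.0097, 0, 1], [0, 0, 0, -0.036, -0.0097, 0, 1], [0, 0, 0, -0.036, -0.0097, 0, 1], [0, 0, 0, 0, 0, 0, 1], [0, 0, 0, 0, 0, 0, 1], [0, 0, 0, 0, 0, 0, 1], [0, 0, 0, 0, 0, 0, 1], [0, 0, 0, 0, 0, 0, 1], [0, 0, 0, 0, 0, 0, 1]]
  ]
}}

```text
t: 48.4
ee_pos: [0.481, -0.3673, 0.2421]
tool_rot: [[-0.064, 0.998, 0.0], [0.998, 0.064, -0.0], [-0.0, 0.0, -1.0]]
wrist_force: [0.1, -0.1, 0.6]
finger_gap: 0.0851
```

```bash
python3 -c "
from h import *
go(.480,-.375,.126)"
```

```text
t 48.4 p [ 0.481  -0.3673  0.2421] gap 0.0851 F [ 0.06 -0.13  0.6 ]
yaw 3.66 wz -0.0007 tilt [ 0.0002 -0.0001] shift [-0.0076 -0.0016  0.1161] q7 0.48
```

Call:
{"name": "move_arm", "arguments": {
  "motion": [
    [[0, 0, 0, -0.0076, -0.0016, 0.02, 1], [0, 0, 0, 0, 0, 0.03, 1], [0, 0, 0, 0, 0, 0.03, 1], [0, 0, 0, 0, 0, 0.02, 1], [0, 0, 0, 0, 0, 0.016, 1], [0, 0, 0, 0, 0, 0, 1], [0, 0, 0, 0, 0, 0, 1], [0, 0, 0, 0, 0, 0, 1], [0, 0, 0, 0, 0, 0, 1]]
  ]
}}

```text
t: 49.3
ee_pos: [0.4805, -0.3766, 0.1276]
tool_rot: [[-0.062, 0.998, 0.002], [0.998, 0.062, -0.002], [-0.002, 0.002, -1.0]]
wrist_force: [0.5, -0.4, 0.1]
finger_gap: 0.0853
```

```bash
python3 -c "
from h import *
go(.480,-.375,.126)
save('scene','s8',(390,150,480,260),5)"
```

```text
t 49.3 p [ 0.4805 -0.3766  0.1276] gap 0.0853 F [ 0.46 -0.44  0.09]
yaw 3.55 wz -0.0025 tilt [ 0.0024 -0.0019] shift [ 0.0016 -0.0004  0.0016] q7 0.43
```

View pics/s8.png

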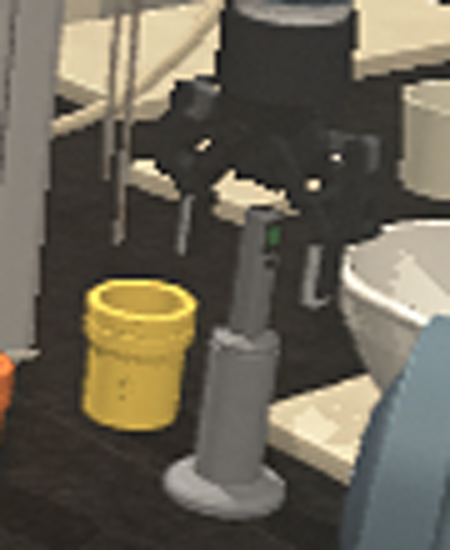

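The handle is between the open pads, slightly to one side as expected from perspective. Closing.

Call:
{"name": "move_arm", "arguments": {
  "motion": [
    [[0, 0, 0, 0, 0, 0, 0], [0, 0, 0, 0, 0, 0, -0.3], [0, 0, 0, 0, 0, 0, -1], [0, 0, 0, 0, 0, 0, -1], [0, 0, 0, 0, 0, 0, -1], [0, 0, 0, 0, 0, 0, -1], [0, 0, 0, 0, 0, 0, -1], [0, 0, 0, 0, 0, 0, -1], [0, 0, 0, 0, 0, 0, -1]]
  ],
  "squeeze": 40
}}

```text
t: 50.25
ee_pos: [0.4795, -0.376, 0.126]
tool_rot: [[-0.062, 0.998, 0.0], [0.998, 0.062, -0.0], [-0.0, 0.0, -1.0]]
wrist_force: [-0.3, -0.1, -0.3]
finger_gap: 0.0175
```

```bash
python3 -c "
from h import *
go(.480,-.375,.126)"
```

```text
t 50.25 p [ 0.4795 -0.376   0.126 ] gap 0.0175 F [-0.27 -0.12 -0.34]
yaw 3.56 wz -0.0025 tilt [ 0.0001 -0.    ] shift [ 0.0009  0.0006 -0.    ] q7 0.43
```

Call:
{"name": "move_arm", "arguments": {
  "motion": [
    [[0, 0, 0, 0, 0, -0.01, -1], [0, 0, 0, 0, 0, -0.015, -1], [0, 0, 0, 0, 0, -0.02, -1], [0, 0, 0, 0, 0, -0.025, -1], [0, 0, 0, 0, 0, -0.025, -1], [0, 0, 0, 0, 0, -0.025, -1], [0, 0, 0, 0, 0, -0.01, -1], [0, 0, 0, 0, 0, 0, -1], [0, 0, 0, 0, 0, 0, -1]]
  ]
}}

```text
t: 51.15
ee_pos: [0.4789, -0.3757, 0.2554]
tool_rot: [[-0.062, 0.998, -0.001], [0.998, 0.062, 0.0], [0.0, -0.001, -1.0]]
wrist_force: [-0.9, -0.8, -2.0]
finger_gap: 0.0174
```

```bash
python3 -c "
from h import *
go(.5141,.0180,.255)"
```

```text
t 51.15 p [ 0.4789 -0.3757  0.2554] gap 0.0174 F [-0.86 -0.81 -2.  ]
yaw 3.56 wz -0.0025 tilt [-0.0009  0.0004] shift [0.3908 0.0595 0.0005] q7 0.5
```

Call:
{"name": "move_arm", "arguments": {
  "motion": [
    [[0, 0, 0, 0.02, 0.003, 0, -1], [0, 0, 0, 0.037, 0.0056, 0, -1], [0, 0, 0, 0.037, 0.0056, 0, -1], [0, 0, 0, 0.037, 0.0056, 0, -1], [0, 0, 0, 0.037, 0.0056, 0, -1], [0, 0, 0, 0.037, 0.0056, 0, -1], [0, 0, 0, 0.037, 0.0056, 0, -1], [0, 0, 0, 0.037, 0.0056, 0, -1], [0, 0, 0, 0.037, 0.0056, 0, -1], [0, 0, 0, 0.037, 0.0056, 0, -1], [0, 0, 0, 0.037, 0.0056, 0, -1]]
  ]
}}

```text
t: 52.25
ee_pos: [0.5121, 0.0199, 0.2545]
tool_rot: [[-0.064, 0.998, -0.003], [0.998, 0.064, 0.0], [0.0, -0.003, -1.0]]
wrist_force: [0.2, 0.6, -1.3]
finger_gap: 0.0179
```

Call:
{"name": "move_arm", "arguments": {
  "motion": [
    [[0, 0, 0, 0, 0, 0, -1], [0, 0, 0, 0, 0, 0, -1], [0, 0, 0, 0, 0, 0, -1], [0, 0, 0, 0, 0, 0, -1], [0, 0, 0, 0, 0, 0, -1]]
  ]
}}

```text
t: 52.75
ee_pos: [0.5139, 0.0156, 0.2556]
tool_rot: [[-0.059, 0.998, -0.001], [0.998, 0.059, -0.0], [-0.0, -0.001, -1.0]]
wrist_force: [-0.2, 0.6, -1.0]
finger_gap: 0.0178
```

```bash
python3 -c "
from h import *
go(.515,.0185,.255)
o=monitor.get_obs();p=np.array(o['ee_pos']);z=p[2]-.118
print('pred tip px',pix('scene',[p[0],p[1],z]),'flange',pix('scene',[p[0],p[1],z+.092]),pix('top',[p[0],p[1],z]))
save('scene','s9',(280,160,370,280),5);save('top','t9')"
```

```text
t 52.75 p [0.5139 0.0156 0.2556] gap 0.0178 F [-0.2   0.64 -0.96]
yaw 3.40 wz -0.0052 tilt [-0.0007 -0.0001] shift [0.0028 0.0013 0.0006] q7 -0.18
pred tip px [321.8255448  231.48215111] flange [322.51357042 198.16484048] [317.20320377 260.5529614 ]
```

View pics/s9.png

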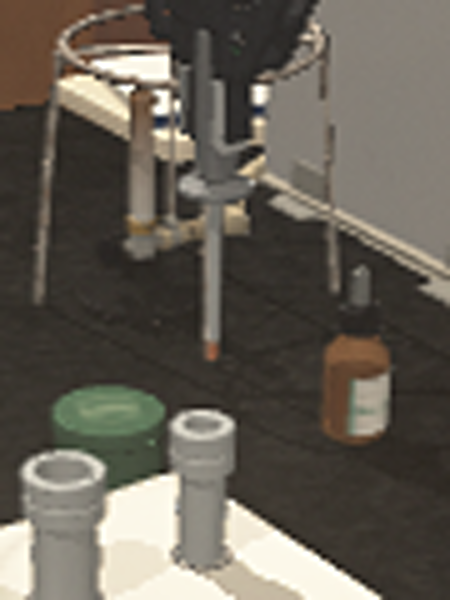

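The tip shows at (322,232) against a predicted (321.8,231.5): upright and aligned. I'll centre it, then lower it into sleeve 1.

Call:
{"name": "move_arm", "arguments": {
  "motion": [
    [[0, 0, 0, 0.0024, 0.0013, 0, -1], [0, 0, 0, 0, 0, 0, -1], [0, 0, 0, 0, 0, 0.01, -1], [0, 0, 0, 0, 0, 0.01, -1], [0, 0, 0, 0, 0, 0, -1], [0, 0, 0, 0, 0, 0, -1], [0, 0, 0, 0, 0, 0, -1], [0, 0, 0, 0, 0, 0, -1]]
  ]
}}

```text
t: 53.65
ee_pos: [0.5156, 0.0195, 0.2362]
tool_rot: [[-0.062, 0.998, 0.001], [0.998, 0.062, 0.0], [0.0, 0.001, -1.0]]
wrist_force: [0.0, -0.1, -1.3]
finger_gap: 0.0175
```

```bash
python3 -c "
from h import *
go(.515,.0185,.156)"
```

```text
t 53.65 p [0.5156 0.0195 0.2362] gap 0.0175 F [ 0.01 -0.07 -1.32]
yaw 3.55 wz -0.0025 tilt [0.0007 0.0001] shift [-0.0009 -0.0007  0.0802] q7 -0.2
```

Call:
{"name": "move_arm", "arguments": {
  "motion": [
    [[0, 0, 0, -0.0009, -0.0006, 0.01, -1], [0, 0, 0, 0, 0, 0.015, -1], [0, 0, 0, 0, 0, 0.015, -1], [0, 0, 0, 0, 0, 0.015, -1], [0, 0, 0, 0, 0, 0.015, -1], [0, 0, 0, 0, 0, 0.01, -1], [0, 0, 0, 0, 0, 0, -1], [0, 0, 0, 0, 0, 0, -1], [0, 0, 0, 0, 0, 0, -1], [0, 0, 0, 0, 0, 0, -1], [0, 0, 0, 0, 0, 0, -1]]
  ]
}}

```text
t: 54.75
ee_pos: [0.5153, 0.0185, 0.1566]
tool_rot: [[-0.062, 0.998, 0.001], [0.998, 0.062, -0.0], [-0.0, 0.001, -1.0]]
wrist_force: [-0.1, 0.5, -2.1]
finger_gap: 0.0177
```

```bash
python3 -c "
from h import *
go(.515,.0185,.144)"
```

```text
t 54.75 p [0.5153 0.0185 0.1566] gap 0.0177 F [-0.12  0.53 -2.11]
yaw 3.55 wz -0.0026 tilt [ 0.0014 -0.0002] shift [ 0.     -0.0003  0.0126] q7 -0.29
```

Call:
{"name": "move_arm", "arguments": {
  "motion": [
    [[0, 0, 0, 0, 0, 0.005, -1], [0, 0, 0, 0, 0, 0.004, -1], [0, 0, 0, 0, 0, 0.003, -1], [0, 0, 0, 0, 0, 0, -1], [0, 0, 0, 0, 0, 0, -1], [0, 0, 0, 0, 0, 0, -1], [0, 0, 0, 0, 0, 0, -1]]
  ]
}}

```text
t: 55.45
ee_pos: [0.5149, 0.0185, 0.1441]
tool_rot: [[-0.062, 0.998, 0.0], [0.998, 0.062, -0.0], [-0.0, 0.0, -1.0]]
wrist_force: [0.1, -0.5, 0.3]
finger_gap: 0.0173
```

```bash
cat >> h.py <<'E'
def force(k=4):
    f=[]
    for _ in range(k): grab_frame('scene');f.append(monitor.get_obs()['wrist_force'])
    print('F mean',np.round(np.mean(f,0),2))
E
python3 -c "
from h import *
go(.515,.0185,.25);force(5)"
```

```text
t 55.45 p [0.5149 0.0185 0.1441] gap 0.0173 F [ 0.14 -0.51  0.31]
yaw 3.55 wz -0.0026 tilt [ 0.0002 -0.0001] shift [ 0.      0.0002 -0.1059] q7 -0.3
F mean [ 0.03 -0.12  0.82]
```

Contact is clear: the force rose by about 2 N. I'll retract and move to sleeve 2.

Call:
{"name": "move_arm", "arguments": {
  "motion": [
    [[0, 0, 0, 0, 0, -0.005, -1], [0, 0, 0, 0, 0, -0.015, -1], [0, 0, 0, 0, 0, -0.02, -1], [0, 0, 0, 0, 0, -0.03, -1], [0, 0, 0, 0, 0, -0.03, -1], [0, 0, 0, 0, 0, 0, -1], [0, 0, 0, 0.02, 0, 0, -1], [0, 0, 0, 0.03, 0, 0, -1], [0, 0, 0, 0.025, 0, 0, -1], [0, 0, 0, 0.013, 0.0005, 0, -1], [0, 0, 0, 0, 0, 0, -1], [0, 0, 0, 0, 0, 0, -1]]
  ]
}}

```text
t: 56.9
ee_pos: [0.5097, 0.1052, 0.2436]
tool_rot: [[-0.062, 0.998, -0.001], [0.998, 0.062, -0.001], [-0.001, -0.001, -1.0]]
wrist_force: [-0.3, -0.7, -0.5]
finger_gap: 0.0174
```

Call:
{"name": "move_arm", "arguments": {
  "motion": [
    [[0, 0, 0, 0, 0, 0, -1], [0, 0, 0, 0, 0, 0, -1], [0, 0, 0, 0, 0, 0, -1], [0, 0, 0, 0, 0, 0, -1]]
  ]
}}

```text
t: 57.3
ee_pos: [0.5099, 0.1056, 0.2439]
tool_rot: [[-0.061, 0.998, -0.0], [0.998, 0.061, -0.0], [-0.0, -0.0, -1.0]]
wrist_force: [0.9, 0.3, -1.3]
finger_gap: 0.0172
```

```bash
python3 -c "
from h import *
go(.510,.1068,.156);force(3)"
```

```text
t 57.3 p [0.5099 0.1056 0.2439] gap 0.0172 F [ 0.9   0.33 -1.34]
yaw 3.49 wz -0.0037 tilt [-0.     -0.0002] shift [0.0012 0.0002 0.0879] q7 -0.39
F mean [-0.25 -0.18 -0.89]
```

Call:
{"name": "move_arm", "arguments": {
  "motion": [
    [[0, 0, 0, 0.001, 0.0002, 0.01, -1], [0, 0, 0, 0, 0, 0.016, -1], [0, 0, 0, 0, 0, 0.016, -1], [0, 0, 0, 0, 0, 0.016, -1], [0, 0, 0, 0, 0, 0.016, -1], [0, 0, 0, 0, 0, 0.01, -1], [0, 0, 0, 0, 0, 0.004, -1], [0, 0, 0, 0, 0, 0, -1], [0, 0, 0, 0, 0, 0, -1], [0, 0, 0, 0, 0, 0, -1], [0, 0, 0, 0, 0, 0, -1]]
  ]
}}

```text
t: 58.55
ee_pos: [0.5106, 0.1075, 0.1567]
tool_rot: [[-0.062, 0.998, 0.002], [0.998, 0.062, 0.0], [-0.0, 0.002, -1.0]]
wrist_force: [0.7, 1.2, -1.0]
finger_gap: 0.0175
```

```bash
python3 -c "
from h import *
go(.510,.1070,.1445)"
```

```text
t 58.55 p [0.5106 0.1075 0.1567] gap 0.0175 F [ 0.7   1.23 -1.03]
yaw 3.55 wz -0.0027 tilt [0.0017 0.0001] shift [-0.0004 -0.0006  0.0122] q7 -0.48
```

Call:
{"name": "move_arm", "arguments": {
  "motion": [
    [[0, 0, 0, -0.0004, 0, 0.005, -1], [0, 0, 0, 0, 0, 0.004, -1], [0, 0, 0, 0, 0, 0.003, -1], [0, 0, 0, 0, 0, 0, -1], [0, 0, 0, 0, 0, 0, -1], [0, 0, 0, 0, 0, 0, -1], [0, 0, 0, 0, 0, 0, -1]]
  ]
}}

```text
t: 59.25
ee_pos: [0.51, 0.1069, 0.1441]
tool_rot: [[-0.062, 0.998, 0.0], [0.998, 0.062, -0.0], [-0.0, 0.0, -1.0]]
wrist_force: [-0.2, -0.3, 0.3]
finger_gap: 0.0174
```

```bash
python3 -c "
from h import *
go(.5040,.1960,.245);force(5)"
```

```text
t 59.25 p [0.51   0.1069 0.1441] gap 0.0174 F [-0.23 -0.3   0.26]
yaw 3.55 wz -0.0026 tilt [ 0.0001 -0.0001] shift [ 0.0893 -0.0005 -0.1009] q7 -0.5
F mean [ 0.19 -0.46  0.38]
```

Call:
{"name": "move_arm", "arguments": {
  "motion": [
    [[0, 0, 0, 0, 0, -0.005, -1], [0, 0, 0, 0, 0, -0.015, -1], [0, 0, 0, 0, 0, -0.02, -1], [0, 0, 0, 0, 0, -0.03, -1], [0, 0, 0, 0, 0, -0.03, -1], [0, 0, 0, 0, 0, 0, -1], [0, 0, 0, 0.02, 0, 0, -1], [0, 0, 0, 0.03, 0, 0, -1], [0, 0, 0, 0.025, 0, 0, -1], [0, 0, 0, 0.014, -0.0005, 0, -1], [0, 0, 0, 0, 0, 0, -1], [0, 0, 0, 0, 0, 0, -1]]
  ]
}}

```text
t: 60.7
ee_pos: [0.5036, 0.1952, 0.2436]
tool_rot: [[-0.063, 0.998, -0.001], [0.998, 0.063, -0.001], [-0.001, -0.001, -1.0]]
wrist_force: [0.3, -0.5, -0.5]
finger_gap: 0.0173
```

Call:
{"name": "move_arm", "arguments": {
  "motion": [
    [[0, 0, 0, 0, 0, 0, -1], [0, 0, 0, 0, 0, 0, -1], [0, 0, 0, 0, 0, 0, -1]]
  ]
}}

```text
t: 61.0
ee_pos: [0.5042, 0.1945, 0.2438]
tool_rot: [[-0.06, 0.998, -0.0], [0.998, 0.06, -0.001], [-0.001, -0.0, -1.0]]
wrist_force: [0.2, 0.3, -2.0]
finger_gap: 0.0176
```

```bash
python3 -c "
from h import *
go(.5039,.1959,.156);force(2)"
```

```text
t 61.0 p [0.5042 0.1945 0.2438] gap 0.0176 F [ 0.24  0.29 -1.96]
yaw 3.44 wz -0.0045 tilt [-0.0001 -0.0005] shift [ 0.0014 -0.0002  0.0878] q7 -0.59
F mean [ 0.09  0.14 -1.03]
```

Call:
{"name": "move_arm", "arguments": {
  "motion": [
    [[0, 0, 0, 0.0012, -0.0002, 0.01, -1], [0, 0, 0, 0, 0, 0.016, -1], [0, 0, 0, 0, 0, 0.016, -1], [0, 0, 0, 0, 0, 0.016, -1], [0, 0, 0, 0, 0, 0.016, -1], [0, 0, 0, 0, 0, 0.01, -1], [0, 0, 0, 0, 0, 0.004, -1], [0, 0, 0, 0, 0, 0, -1], [0, 0, 0, 0, 0, 0, -1], [0, 0, 0, 0, 0, 0, -1], [0, 0, 0, 0, 0, 0, -1]]
  ]
}}

```text
t: 62.2
ee_pos: [0.5042, 0.1972, 0.1567]
tool_rot: [[-0.062, 0.998, 0.002], [0.998, 0.062, 0.0], [0.0, 0.002, -1.0]]
wrist_force: [-0.6, -0.4, -0.8]
finger_gap: 0.0175
```

```bash
python3 -c "
from h import *
go(.5039,.1959,.1442)"
```

```text
t 62.2 p [0.5042 0.1972 0.1567] gap 0.0175 F [-0.57 -0.38 -0.81]
yaw 3.55 wz -0.0026 tilt [0.0016 0.0004] shift [-0.0013 -0.0004  0.0125] q7 -0.68
```

Call:
{"name": "move_arm", "arguments": {
  "motion": [
    [[0, 0, 0, -0.001, 0, 0.005, -1], [0, 0, 0, 0, 0, 0.004, -1], [0, 0, 0, 0, 0, 0.0032, -1], [0, 0, 0, 0, 0, 0, -1], [0, 0, 0, 0, 0, 0, -1], [0, 0, 0, 0, 0, 0, -1], [0, 0, 0, 0, 0, 0, -1]]
  ]
}}

```text
t: 62.9
ee_pos: [0.5038, 0.1959, 0.1439]
tool_rot: [[-0.062, 0.998, 0.0], [0.998, 0.062, -0.0], [-0.0, 0.0, -1.0]]
wrist_force: [0.1, -0.4, 0.7]
finger_gap: 0.0176
```

```bash
python3 -c "
from h import *
go(.4988,.2832,.245);force(5)"
```

```text
t 62.9 p [0.5038 0.1959 0.1439] gap 0.0176 F [ 0.13 -0.43  0.73]
yaw 3.55 wz -0.0026 tilt [ 0.0001 -0.0002] shift [ 0.0874  0.0005 -0.1011] q7 -0.69
F mean [ 0.57 -0.15  0.67]
```

Good. On to sleeve 4, with a fresh picture first in case something was knocked.

Call:
{"name": "move_arm", "arguments": {
  "motion": [
    [[0, 0, 0, 0, 0, -0.005, -1], [0, 0, 0, 0, 0, -0.015, -1], [0, 0, 0, 0, 0, -0.02, -1], [0, 0, 0, 0, 0, -0.03, -1], [0, 0, 0, 0, 0, -0.03, -1], [0, 0, 0, 0, 0, 0, -1], [0, 0, 0, 0.02, 0, 0, -1], [0, 0, 0, 0.03, 0, 0, -1], [0, 0, 0, 0.025, 0, 0, -1], [0, 0, 0, 0.013, 0, 0, -1], [0, 0, 0, 0, 0, 0, -1], [0, 0, 0, 0, 0, 0, -1]]
  ]
}}

```text
t: 64.35
ee_pos: [0.4983, 0.2827, 0.2433]
tool_rot: [[-0.062, 0.998, -0.001], [0.998, 0.062, -0.002], [-0.002, -0.001, -1.0]]
wrist_force: [0.4, -0.7, -0.9]
finger_gap: 0.017
```

Call:
{"name": "move_arm", "arguments": {
  "motion": [
    [[0, 0, 0, 0, 0, 0, -1], [0, 0, 0, 0, 0, 0, -1], [0, 0, 0, 0, 0, 0, -1]]
  ]
}}

```text
t: 64.65
ee_pos: [0.4987, 0.2825, 0.2437]
tool_rot: [[-0.06, 0.998, 0.0], [0.998, 0.06, -0.001], [-0.001, -0.0, -1.0]]
wrist_force: [0.5, 0.2, -1.3]
finger_gap: 0.0177
```

```bash
python3 -c "
from h import *
go(.4988,.2832,.156)
im=bgr('scene');a=cv2.imread('pics/scene7.png')
for n in(4,5): print(n,ffit('scene',im,stack(n,n,.02),RING[n-1]),ffit('scene',a,stack(n,n,.02),RING[n-1]))"
```

```text
t 64.65 p [0.4987 0.2825 0.2437] gap 0.0177 F [ 0.53  0.19 -1.29]
yaw 3.44 wz -0.0045 tilt [ 0.     -0.0007] shift [0.0008 0.0001 0.0877] q7 -0.78
4 (array([0.49429274, 0.28348829]), np.float64(-169.9644012451172)) (array([0.49429274, 0.28348829]), np.float64(-169.30322265625))
5 (array([0.48333806, 0.37348402]), np.float64(-183.9294891357422)) (array([0.48989082, 0.3683543 ]), np.float64(-191.83197021484375))
```

Call:
{"name": "move_arm", "arguments": {
  "motion": [
    [[0, 0, 0, 0.0003, 0, 0.01, -1], [0, 0, 0, 0, 0, 0.016, -1], [0, 0, 0, 0, 0, 0.016, -1], [0, 0, 0, 0, 0, 0.016, -1], [0, 0, 0, 0, 0, 0.016, -1], [0, 0, 0, 0, 0, 0.01, -1], [0, 0, 0, 0, 0, 0.004, -1], [0, 0, 0, 0, 0, 0, -1], [0, 0, 0, 0, 0, 0, -1], [0, 0, 0, 0, 0, 0, -1], [0, 0, 0, 0, 0, 0, -1]]
  ]
}}

```text
t: 65.8
ee_pos: [0.4988, 0.2844, 0.1566]
tool_rot: [[-0.062, 0.998, 0.002], [0.998, 0.062, 0.001], [0.001, 0.002, -1.0]]
wrist_force: [0.5, -0.9, -1.2]
finger_gap: 0.0173
```

```bash
python3 -c "
from h import *
go(.4988,.2832,.1442)"
```

```text
t 65.8 p [0.4988 0.2844 0.1566] gap 0.0173 F [ 0.5  -0.87 -1.19]
yaw 3.55 wz -0.0026 tilt [0.0015 0.0006] shift [-0.0012 -0.0001  0.0124] q7 -0.85
```

Call:
{"name": "move_arm", "arguments": {
  "motion": [
    [[0, 0, 0, -0.0008, 0, 0.005, -1], [0, 0, 0, 0, 0, 0.004, -1], [0, 0, 0, 0, 0, 0.0032, -1], [0, 0, 0, 0, 0, 0, -1], [0, 0, 0, 0, 0, 0, -1], [0, 0, 0, 0, 0, 0, -1], [0, 0, 0, 0, 0, 0, -1]]
  ]
}}

```text
t: 66.5
ee_pos: [0.4984, 0.2833, 0.1437]
tool_rot: [[-0.062, 0.998, 0.0], [0.998, 0.062, -0.0], [-0.0, 0.0, -1.0]]
wrist_force: [-1.0, -0.4, 1.0]
finger_gap: 0.0176
```

```bash
python3 -c "
from h import *
st();force(5)
t=bgr('top');s=bgr('scene');a=cv2.imread('pics/scene7.png');b=cv2.imread('pics/top7.png')
f=lambda im,c:cv2.resize(im[c[1]:c[3],c[0]:c[2]],None,fx=4,fy=4,interpolation=cv2.INTER_CUBIC)
cs=(155,255,245,330);ct=(130,240,220,315)
cv2.imwrite('pics/z10.png',np.vstack([np.hstack([f(a,cs),f(s,cs)]),np.hstack([f(b,ct),f(t,ct)])]))"
```

```text
t 66.5 p [0.4984 0.2833 0.1437] gap 0.0176 F [-1.04 -0.43  1.  ]
F mean [0.54 0.14 0.49]
```

View pics/z10.png

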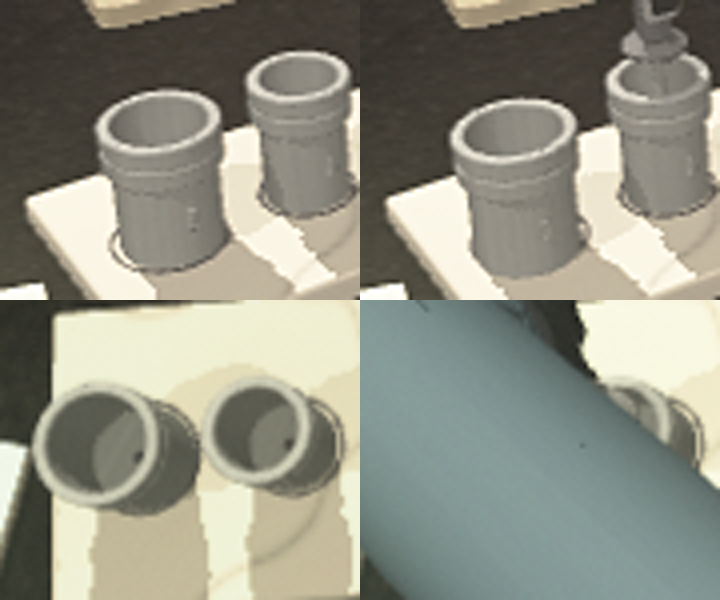

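Sleeve 4 is read. Comparing the pictures, sleeve 5 has been knocked again, about 8 mm towards the camera (rim from (158,180) to (153,188) in the zoom). I'll park the thermometer, put sleeve 5 back on its ring, then take the last reading.

Call:
{"name": "move_arm", "arguments": {
  "motion": [
    [[0, 0, 0, 0, 0, -0.005, -1], [0, 0, 0, 0, 0, -0.015, -1], [0, 0, 0, 0, 0, -0.03, -1], [0, 0, 0, 0, 0, -0.03, -1], [0, 0, 0, 0, 0, -0.03, -1], [0, 0, 0, -0.02, -0.002, 0, -1], [0, 0, 0, -0.037, -0.0034, 0, -1], [0, 0, 0, -0.037, -0.0034, 0, -1], [0, 0, 0, -0.037, -0.0034, 0, -1], [0, 0, 0, -0.037, -0.0034, 0, -1], [0, 0, 0, -0.037, -0.0034, 0, -1], [0, 0, 0, -0.037, -0.0034, 0, -1]]
  ]
}}

```text
t: 68.05
ee_pos: [0.4905, 0.0395, 0.2545]
tool_rot: [[-0.063, 0.998, 0.001], [0.998, 0.063, -0.0], [-0.0, 0.001, -1.0]]
wrist_force: [0.8, -0.0, -1.6]
finger_gap: 0.0173
```

Call:
{"name": "move_arm", "arguments": {
  "motion": [
    [[0, 0, 0, -0.037, -0.0034, 0, -1], [0, 0, 0, -0.037, -0.0034, 0, -1], [0, 0, 0, -0.037, -0.0034, 0, -1], [0, 0, 0, -0.037, -0.0034, 0, -1], [0, 0, 0, -0.037, -0.0034, 0, -1], [0, 0, 0, -0.037, -0.0034, 0, -1], [0, 0, 0, -0.037, -0.0034, 0, -1], [0, 0, 0, -0.037, -0.0034, 0, -1], [0, 0, 0, -0.037, -0.0034, 0, -1], [0, 0, 0, -0.037, -0.0034, 0, -1], [0, 0, 0, -0.03, -0.003, 0, -1], [0, 0, 0, 0, 0, 0, -1]]
  ]
}}

```text
t: 69.25
ee_pos: [0.4765, -0.3677, 0.2539]
tool_rot: [[-0.053, 0.999, -0.0], [0.999, 0.053, -0.002], [-0.002, -0.0, -1.0]]
wrist_force: [-0.8, -0.3, -1.0]
finger_gap: 0.0174
```

Call:
{"name": "move_arm", "arguments": {
  "motion": [
    [[0, 0, 0, 0, 0, 0, -1], [0, 0, 0, 0, 0, 0, -1], [0, 0, 0, 0, 0, 0, -1], [0, 0, 0, 0, 0, 0, -1], [0, 0, 0, 0, 0, 0, -1]]
  ]
}}

```text
t: 69.75
ee_pos: [0.4791, -0.3602, 0.2537]
tool_rot: [[-0.064, 0.998, 0.0], [0.998, 0.064, -0.0], [-0.0, 0.0, -1.0]]
wrist_force: [0.7, -0.2, -1.0]
finger_gap: 0.0172
```

```bash
python3 -c "
from h import *
go(.4795,-.376,.222)
t=bgr('top');dimples(t,{5:pix('top',[.488,.373,.029]),4:pix('top',[*RING[3],.029])});cv2.imwrite('pics/top11.png',t)
g=t[265:295,150:180].mean(2).astype(int);print(g[6:22,2:24])"
```

```text
t 69.75 p [ 0.4791 -0.3602  0.2537] gap 0.0172 F [ 0.71 -0.2  -1.04]
yaw 3.65 wz -0.0010 tilt [ 0.     -0.0001] shift [-0.0157 -0.0006  0.0317] q7 0.48
5 [162.  282.1] d mm [-8.1  4.2] [0.4847 0.3744]
4 [201.7 275.5] d mm [0.3 1. ] [0.4988 0.2834]
[[ 87  88  87  87  87  91  94 104 109 147 184 198 190 133 113 113 112 130
  160 196 210 212]
 [ 87  87  88  90  95 104 117 119 120 123 156 192 200 158 108 124 110 107
  112 145 189 209]
 [ 86  86  99 105 114 121 120 120 121 123 130 180 198 183 126 121 108 102
  106 108 126 185]
 [ 85  88 127 123 120 120 120 121 124 122 119 163 193 182 138 117 113  99
  101 104 104 124]
 [ 90  99 114 119 121 119 120 123 122 122 120 155 188 190 143  99 114  97
   95  96 101 102]
 [103 116 119 121 120 119 121 123 121 119 121 139 184 197 154  99 108  95
   90  94  95  99]
 [109 117 118 119 120 122 123 122 121 119 119 135 186 197 154  97  93  86
   85  89  92  95]
 [120 120 119 120 120 124 124 121 119 119 120 137 186 197 157 100  96  87
   83  85  88  91]
 [125 119 121 120 122 123 122 119 120 122 121 140 184 196 150  99 109  90
   80  84  84  86]
 [119 119 121 120 123 125 120 119 121 116 114 144 187 195 148  98 112  93
   82  83  84  83]
 [120 120 121 122 125 123 120 119 116  96  83 153 191 188 139  94  93  86
   82  84  82  83]
 [121 119 121 123 123 119 120 120 113  82  75 172 197 183 124  88  94  87
   84  84  83  85]
 [119 121 122 123 120 120 121 121 121  92 109 183 198 166 113  94  92  87
   84  83  85  83]
 [120 123 124 122 119 120 122 120 121 116 160 193 194 143  95  95  92  85
   86  85  84  85]
 [121 123 122 121 120 121 120 122 120 140 183 196 172 115  89  96  89  86
   85  84  84  86]
 [120 124 121 120 120 121 121 120 130 169 193 192 142  97  93  92  87  86
   84  85  86  85]]
```

Call:
{"name": "move_arm", "arguments": {
  "motion": [
    [[0, 0, 0, -0.008, -0.0006, 0, -1], [0, 0, 0, -0.0077, 0, 0, -1], [0, 0, 0, 0, 0, 0.01, -1], [0, 0, 0, 0, 0, 0.01, -1], [0, 0, 0, 0, 0, 0, -1], [0, 0, 0, 0, 0, 0, -1], [0, 0, 0, 0, 0, 0, -1], [0, 0, 0, 0, 0, 0, -1], [0, 0, 0, 0, 0, 0, -1], [0, 0, 0, 0, 0, 0, -1]]
  ]
}}

```text
t: 70.8
ee_pos: [0.4794, -0.3769, 0.2339]
tool_rot: [[-0.062, 0.998, 0.0], [0.998, 0.062, -0.0], [-0.0, 0.0, -1.0]]
wrist_force: [0.2, 0.3, -0.7]
finger_gap: 0.0179
```

```bash
python3 -c "
from h import *
go(.4795,-.376,.126)"
```

```text
t 70.8 p [ 0.4794 -0.3769  0.2339] gap 0.0179 F [ 0.17  0.26 -0.69]
yaw 3.56 wz -0.0024 tilt [ 0.0005 -0.0004] shift [9.000e-04 1.000e-04 1.079e-01] q7 0.49
```

Call:
{"name": "move_arm", "arguments": {
  "motion": [
    [[0, 0, 0, 0.0008, 0, 0.01, -1], [0, 0, 0, 0, 0, 0.02, -1], [0, 0, 0, 0, 0, 0.02, -1], [0, 0, 0, 0, 0, 0.02, -1], [0, 0, 0, 0, 0, 0.02, -1], [0, 0, 0, 0, 0, 0.01, -1], [0, 0, 0, 0, 0, 0.007, -1], [0, 0, 0, 0, 0, 0, -1], [0, 0, 0, 0, 0, 0, -1], [0, 0, 0, 0, 0, 0, -1], [0, 0, 0, 0, 0, 0, -1]]
  ]
}}

```text
t: 71.9
ee_pos: [0.4795, -0.3763, 0.1271]
tool_rot: [[-0.062, 0.998, 0.001], [0.998, 0.062, -0.001], [-0.001, 0.001, -1.0]]
wrist_force: [0.2, 0.8, -0.8]
finger_gap: 0.0176
```

Call:
{"name": "move_arm", "arguments": {
  "motion": [
    [[0, 0, 0, 0, 0, 0, -0.4], [0, 0, 0, 0, 0, 0, 0.2], [0, 0, 0, 0, 0, 0, 1], [0, 0, 0, 0, 0, 0, 1], [0, 0, 0, 0, 0, 0, 1], [0, 0, 0, 0, 0, -0.01, 1], [0, 0, 0, 0, 0, -0.03, 1], [0, 0, 0, 0, 0, -0.04, 1], [0, 0, 0, 0, 0, -0.04, 1], [0, 0, 0, 0.02, 0.0015, 0, 1], [0, 0, 0, 0.044, 0.0031, 0, 1], [0, 0, 0, 0.044, 0.0031, 0, 1]]
  ]
}}

```text
t: 73.1
ee_pos: [0.4801, -0.2671, 0.2472]
tool_rot: [[-0.059, 0.998, 0.001], [0.998, 0.059, -0.0], [-0.0, 0.001, -1.0]]
wrist_force: [-0.6, 0.4, -0.2]
finger_gap: 0.0853
```

Call:
{"name": "move_arm", "arguments": {
  "motion": [
    [[0, 0, 0, 0.044, 0.0031, 0, 1], [0, 0, 0, 0.044, 0.0031, 0, 1], [0, 0, 0, 0.044, 0.0031, 0, 1], [0, 0, 0, 0.044, 0.0031, 0, 1], [0, 0, 0, 0.044, 0.0031, 0, 1], [0, 0, 0, 0.044, 0.0031, 0, 1], [0, 0, 0, 0.044, 0.0031, 0, 1], [0, 0, 0, 0.044, 0.0031, 0, 1], [0, 0, 0, 0.044, 0.0031, 0, 1], [0, 0, 0, 0.044, 0.0031, 0, 1], [0, 0, 0, 0.044, 0.0031, 0, 1], [0, 0, 0, 0.044, 0.0031, 0, 1]]
  ]
}}

```text
t: 74.3
ee_pos: [0.484, 0.2632, 0.2468]
tool_rot: [[-0.062, 0.998, 0.001], [0.998, 0.062, -0.001], [-0.001, 0.001, -1.0]]
wrist_force: [0.6, 0.2, -0.0]
finger_gap: 0.0852
```

Call:
{"name": "move_arm", "arguments": {
  "motion": [
    [[0, 0, 0, 0.044, 0.0031, 0, 1], [0, 0, 0, 0.04, 0.0031, 0, 1], [0, 0, 0, 0.02, 0.002, 0, 1], [0, 0, 0, 0, 0, 0.03, 1], [0, 0, 0, 0, 0, 0.03, 1], [0, 0, 0, 0, 0, 0.03, 1], [0, 0, 0, 0, 0, 0, 1], [0, 0, 0, 0, 0, 0, 1], [0, 0, 0, 0, 0, 0, 1], [0, 0, 0, 0, 0, 0, 1], [0, 0, 0, 0, 0, 0, 1], [0, 0, 0, 0, 0, 0, 1]]
  ]
}}

```text
t: 75.5
ee_pos: [0.4867, 0.3661, 0.1576]
tool_rot: [[-0.062, 0.998, 0.001], [0.998, 0.062, 0.001], [0.001, 0.002, -1.0]]
wrist_force: [1.0, 0.2, 0.1]
finger_gap: 0.0853
```

```bash
python3 -c "
from h import *
go(.486,.3755,.0800)
im=bgr('scene');cv2.imwrite('pics/scene12.png',im);a=cv2.imread('pics/scene7.png')
cyl=[(.036,0,.01),(.02,.01,.1),(.019,.1,.108),(.009,.108,.185)]
print(ffit('scene',im,cyl,(.481,-.377),55),ffit('scene',a,cyl,(.481,-.377),55))"
```

```text
t 75.5 p [0.4867 0.3661 0.1576] gap 0.0853 F [0.96 0.16 0.14]
yaw 3.54 wz -0.0028 tilt [0.0015 0.0008] shift [ 0.0094 -0.0003  0.0776] q7 -1.01
(array([ 0.48274577, -0.37908495]), np.float64(-164.4594268798828)) (array([ 0.48344236, -0.37972248]), np.float64(-174.7557830810547))
```

Call:
{"name": "move_arm", "arguments": {
  "motion": [
    [[0, 0, 0, 0.0092, -0.0004, 0.01, 1], [0, 0, 0, 0, 0, 0.02, 1], [0, 0, 0, 0, 0, 0.02, 1], [0, 0, 0, 0, 0, 0.015, 1], [0, 0, 0, 0, 0, 0.01, 1], [0, 0, 0, 0, 0, 0, 1], [0, 0, 0, 0, 0, 0, 1], [0, 0, 0, 0, 0, 0, -1], [0, 0, 0, 0, 0, 0, -1], [0, 0, 0, 0, 0, 0, -1], [0, 0, 0, 0, 0, 0, -1], [0, 0, 0, 0, 0, 0, -1]]
  ],
  "squeeze": 30
}}

```text
t: 76.75
ee_pos: [0.4853, 0.3758, 0.0829]
tool_rot: [[-0.062, 0.998, 0.001], [0.998, 0.062, 0.001], [0.001, 0.001, -1.0]]
wrist_force: [-2.2, -0.2, 5.6]
finger_gap: 0.067
```

Call:
{"name": "move_arm", "arguments": {
  "motion": [
    [[0, 0, 0, 0, 0, -0.005, -1], [0, 0, 0, 0, 0, -0.005, -1], [0, 0, 0, 0, 0, 0, -1], [0, 0, 0, 0, 0, 0, -1], [0, 0, 0, 0, 0, 0, -1], [0, 0, 0, 0, 0, 0, -1]]
  ]
}}

```text
t: 77.35
ee_pos: [0.4851, 0.3746, 0.0911]
tool_rot: [[-0.062, 0.998, -0.001], [0.998, 0.062, -0.0], [-0.0, -0.001, -1.0]]
wrist_force: [0.0, 0.2, -4.9]
finger_gap: 0.0669
```

```bash
python3 -c "
from h import *
go(*RING[4],.0820)"
```

```text
t 77.35 p [0.4851 0.3746 0.0911] gap 0.0669 F [ 0.01  0.22 -4.94]
yaw 3.55 wz -0.0026 tilt [-0.0006 -0.0005] shift [-0.0049  0.0074  0.0091] q7 -1.07
```

Call:
{"name": "move_arm", "arguments": {
  "motion": [
    [[0, 0, 0, -0.0025, 0.0037, 0, -1], [0, 0, 0, -0.0024, 0.0037, 0, -1], [0, 0, 0, 0, 0, 0, -1], [0, 0, 0, 0, 0, 0, -1], [0, 0, 0, 0, 0, 0, -1], [0, 0, 0, 0, 0, 0, -1], [0, 0, 0, 0, 0, 0, -1]]
  ]
}}

```text
t: 78.05
ee_pos: [0.4927, 0.3707, 0.0916]
tool_rot: [[-0.062, 0.998, -0.0], [0.998, 0.062, 0.0], [0.0, -0.0, -1.0]]
wrist_force: [0.1, -0.1, -5.1]
finger_gap: 0.0672
```

```bash
python3 -c "
from h import *
go(*RING[4],.0829)"
```

```text
t 78.05 p [0.4927 0.3707 0.0916] gap 0.0672 F [ 0.08 -0.06 -5.12]
yaw 3.58 wz -0.0021 tilt [-0.0001  0.0001] shift [-0.0005  0.      0.0087] q7 -1.06
```

Call:
{"name": "move_arm", "arguments": {
  "motion": [
    [[0, 0, 0, -0.0004, 0, 0.004, -1], [0, 0, 0, 0, 0, 0.0042, -1], [0, 0, 0, 0, 0, 0, -1], [0, 0, 0, 0, 0, 0, -1], [0, 0, 0, 0, 0, 0, -1], [0, 0, 0, 0, 0, 0, 0.6], [0, 0, 0, 0, 0, 0, 1], [0, 0, 0, 0, 0, 0, 1], [0, 0, 0, 0, 0, -0.01, 1], [0, 0, 0, 0, 0, -0.04, 1], [0, 0, 0, 0, 0, -0.05, 1], [0, 0, 0, 0, 0, -0.06, 1]]
  ]
}}

```text
out of range: row 12 has -0.06, outside -0.05 to 0.05
```

Call:
{"name": "move_arm", "arguments": {
  "motion": [
    [[0, 0, 0, 0, 0, -0.01, 1], [0, 0, 0, -0.0437, -0.0035, 0, 1], [0, 0, 0, -0.0437, -0.0035, 0, 1], [0, 0, 0, -0.0437, -0.0035, 0, 1], [0, 0, 0, -0.0437, -0.0035, 0, 1], [0, 0, 0, -0.0437, -0.0035, 0, 1], [0, 0, 0, -0.0437, -0.0035, 0, 1], [0, 0, 0, -0.0437, -0.0035, 0, 1], [0, 0, 0, -0.0437, -0.0035, 0, 1], [0, 0, 0, -0.0437, -0.0035, 0, 1], [0, 0, 0, -0.0437, -0.0035, 0, 1], [0, 0, 0, -0.0437, -0.0035, 0, 1]]
  ]
}}

```text
t: 79.25
ee_pos: [0.4864, -0.1133, 0.1041]
tool_rot: [[-0.063, 0.998, 0.005], [0.998, 0.063, -0.002], [-0.002, 0.005, -1.0]]
wrist_force: [0.8, -0.2, -0.7]
finger_gap: 0.0853
```

```bash
python3 -c "
from h import *
go(.4795,-.376,.243)
t=bgr('top');s=bgr('scene');cv2.imwrite('pics/top13.png',t);cv2.imwrite('pics/scene13.png',s)
dimples(t,{n:pix('top',[*RING[n-1],.029]) for n in range(5,0,-1)})
for n in (4,5):print(n,ffit('scene',s,stack(n,n,.02),RING[n-1])[0]-RING[n-1])"
```

```text
t 79.25 p [ 0.4864 -0.1133  0.1041] gap 0.0853 F [ 0.84 -0.2  -0.67]
yaw 3.62 wz -0.0015 tilt [ 0.0049 -0.0018] shift [-0.2621 -0.0228 -0.1385] q7 -0.12
5 [163.9 278.9] d mm [-0.7  0.1] [0.4921 0.3703]
4 [201.6 275.5] d mm [0.3 1. ] [0.4988 0.2834]
3 [239.4 272.9] d mm [-0.4  1.8] [0.5038 0.1963]
2 [278.  269.7] d mm [0.1 0.5] [0.51   0.1071]
1 [316.5 267.4] d mm [-1.4 -0.9] [0.5141 0.0179]
4 [-0.00420726  0.00108829]
5 [-0.00373161 -0.00128646]
```

My first call was refused because one number was out of range, so the second call opened the gripper and moved off at low height. I need to look at what that did.

```bash
python3 -c "
from h import *
t=cv2.imread('pics/top13.png');s=cv2.imread('pics/scene13.png')
a=cv2.resize(t[225:325,135:345],None,fx=3,fy=3,interpolation=cv2.INTER_CUBIC);b=cv2.resize(s[190:340,155:365],None,fx=2,fy=2,interpolation=cv2.INTER_CUBIC)
o=np.zeros((600,640,3),np.uint8);o[:300,:630]=a;o[300:600,:420]=b;cv2.imwrite('pics/z13.png',o)"
```

```text
(no output)
```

View pics/z13.png

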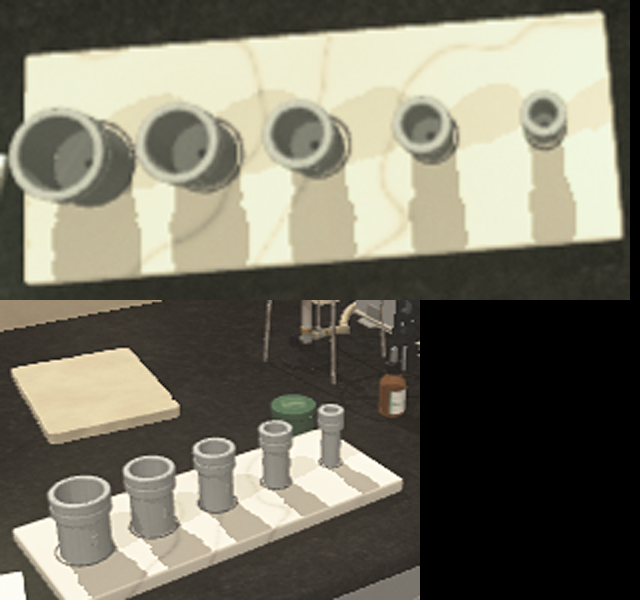

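All five are still standing on their rings; sleeve 5's dimple is within 1 mm. I'll fetch the thermometer again.

Call:
{"name": "move_arm", "arguments": {
  "motion": [
    [[0, 0, 0, 0, 0, -0.03, 1], [0, 0, 0, 0, 0, -0.035, 1], [0, 0, 0, 0, 0, -0.037, 1], [0, 0, 0, 0, 0, -0.037, 1], [0, 0, 0, -0.03, -0.0028, 0, 1], [0, 0, 0, -0.04, -0.0035, 0, 1], [0, 0, 0, -0.04, -0.0035, 0, 1], [0, 0, 0, -0.04, -0.0035, 0, 1], [0, 0, 0, -0.04, -0.0035, 0, 1], [0, 0, 0, -0.04, -0.0035, 0, 1], [0, 0, 0, -0.032, -0.0025, 0, 1]]
  ]
}}

```text
t: 80.45
ee_pos: [0.4788, -0.3771, 0.2429]
tool_rot: [[-0.061, 0.998, 0.003], [0.998, 0.061, -0.003], [-0.003, 0.003, -1.0]]
wrist_force: [0.1, 0.0, 0.6]
finger_gap: 0.0852
```

Call:
{"name": "move_arm", "arguments": {
  "motion": [
    [[0, 0, 0, 0, 0, 0, 1], [0, 0, 0, 0, 0, 0, 1], [0, 0, 0, 0, 0, 0, 1], [0, 0, 0, 0, 0, 0, 1], [0, 0, 0, 0, 0, 0, 1], [0, 0, 0, 0, 0, 0, 1]]
  ]
}}

```text
t: 81.05
ee_pos: [0.4782, -0.3736, 0.2408]
tool_rot: [[-0.064, 0.998, 0.0], [0.998, 0.064, -0.0], [-0.0, -0.0, -1.0]]
wrist_force: [-0.2, 0.9, -0.2]
finger_gap: 0.0853
```

```bash
python3 -c "
from h import *
go(.4796,-.3758,.126)"
```

```text
t 81.05 p [ 0.4782 -0.3736  0.2408] gap 0.0853 F [-0.18  0.87 -0.16]
yaw 3.65 wz -0.0009 tilt [ 0.     -0.0003] shift [-0.0022  0.0013  0.1148] q7 0.42
```

Descend, grip, lift, and travel towards sleeve 5.

Call:
{"name": "move_arm", "arguments": {
  "motion": [
    [[0, 0, 0, -0.0015, 0.0008, 0.02, 1], [0, 0, 0, 0, 0, 0.03, 1], [0, 0, 0, 0, 0, 0.03, 1], [0, 0, 0, 0, 0, 0.02, 1], [0, 0, 0, 0, 0, 0.015, 1], [0, 0, 0, 0, 0, 0, 1], [0, 0, 0, 0, 0, 0, 1], [0, 0, 0, 0, 0, 0, 1], [0, 0, 0, 0, 0, 0, 1], [0, 0, 0, 0, 0, 0, 1]]
  ]
}}

```text
t: 82.05
ee_pos: [0.4794, -0.3764, 0.1267]
tool_rot: [[-0.062, 0.998, 0.001], [0.998, 0.062, -0.001], [-0.001, 0.001, -1.0]]
wrist_force: [-0.0, 1.1, 0.6]
finger_gap: 0.0856
```

Call:
{"name": "move_arm", "arguments": {
  "motion": [
    [[0, 0, 0, 0, 0, 0, 0], [0, 0, 0, 0, 0, 0, -0.3], [0, 0, 0, 0, 0, 0, -1], [0, 0, 0, 0, 0, 0, -1], [0, 0, 0, 0, 0, 0, -1], [0, 0, 0, 0, 0, 0, -1], [0, 0, 0, 0, 0, 0, -1], [0, 0, 0, 0, 0, 0, -1], [0, 0, 0, 0, 0, 0, -1]]
  ],
  "squeeze": 40
}}

```text
t: 82.95
ee_pos: [0.4789, -0.3761, 0.1256]
tool_rot: [[-0.062, 0.998, 0.0], [0.998, 0.062, -0.0], [-0.0, 0.0, -1.0]]
wrist_force: [0.8, -0.2, 0.3]
finger_gap: 0.0175
```

Call:
{"name": "move_arm", "arguments": {
  "motion": [
    [[0, 0, 0, 0, 0, -0.01, -1], [0, 0, 0, 0, 0, -0.015, -1], [0, 0, 0, 0, 0, -0.02, -1], [0, 0, 0, 0, 0, -0.025, -1], [0, 0, 0, 0, 0, -0.025, -1], [0, 0, 0, 0, 0, -0.025, -1], [0, 0, 0, 0, 0, -0.01, -1], [0, 0, 0, 0, 0, 0, -1], [0, 0, 0, 0, 0, 0, -1], [0, 0, 0, 0, 0, 0, -1], [0, 0, 0, 0, 0, 0, -1]]
  ]
}}

```text
t: 84.05
ee_pos: [0.4778, -0.3756, 0.2538]
tool_rot: [[-0.062, 0.998, -0.002], [0.998, 0.062, 0.002], [0.002, -0.002, -1.0]]
wrist_force: [-0.1, 0.7, -1.2]
finger_gap: 0.0173
```

```bash
python3 -c "
from h import *
go(.4926,.3702,.255)"
```

```text
t 84.05 p [ 0.4778 -0.3756  0.2538] gap 0.0173 F [-0.13  0.69 -1.18]
yaw 3.55 wz -0.0026 tilt [-0.0023  0.002 ] shift [7.435e-01 6.100e-02 3.000e-04] q7 0.43
```

Call:
{"name": "move_arm", "arguments": {
  "motion": [
    [[0, 0, 0, 0.02, 0.0015, 0, -1], [0, 0, 0, 0.037, 0.003, 0, -1], [0, 0, 0, 0.037, 0.003, 0, -1], [0, 0, 0, 0.037, 0.003, 0, -1], [0, 0, 0, 0.037, 0.003, 0, -1], [0, 0, 0, 0.037, 0.003, 0, -1], [0, 0, 0, 0.037, 0.003, 0, -1], [0, 0, 0, 0.037, 0.003, 0, -1], [0, 0, 0, 0.037, 0.003, 0, -1], [0, 0, 0, 0.037, 0.003, 0, -1], [0, 0, 0, 0.037, 0.003, 0, -1], [0, 0, 0, 0.037, 0.003, 0, -1]]
  ]
}}

```text
t: 85.25
ee_pos: [0.4851, 0.0552, 0.2551]
tool_rot: [[-0.064, 0.998, -0.001], [0.998, 0.064, -0.001], [-0.001, -0.001, -1.0]]
wrist_force: [1.6, 0.6, -1.8]
finger_gap: 0.0175
```

Call:
{"name": "move_arm", "arguments": {
  "motion": [
    [[0, 0, 0, 0.037, 0.003, 0, -1], [0, 0, 0, 0.037, 0.003, 0, -1], [0, 0, 0, 0.037, 0.003, 0, -1], [0, 0, 0, 0.037, 0.003, 0, -1], [0, 0, 0, 0.037, 0.003, 0, -1], [0, 0, 0, 0.037, 0.003, 0, -1], [0, 0, 0, 0.037, 0.003, 0, -1], [0, 0, 0, 0.037, 0.004, 0, -1], [0, 0, 0, 0.02, 0.002, 0, -1], [0, 0, 0, 0, 0, 0, -1], [0, 0, 0, 0, 0, 0, -1], [0, 0, 0, 0, 0, 0, -1]]
  ]
}}

```text
t: 86.45
ee_pos: [0.4939, 0.3679, 0.2551]
tool_rot: [[-0.061, 0.998, -0.0], [0.998, 0.061, -0.002], [-0.002, -0.0, -1.0]]
wrist_force: [-0.1, -0.4, -1.6]
finger_gap: 0.0173
```

Call:
{"name": "move_arm", "arguments": {
  "motion": [
    [[0, 0, 0, 0, 0, 0, -1], [0, 0, 0, 0, 0, 0, -1], [0, 0, 0, 0, 0, 0, -1], [0, 0, 0, 0, 0, 0, -1]]
  ]
}}

```text
t: 86.85
ee_pos: [0.4943, 0.3689, 0.2556]
tool_rot: [[-0.061, 0.998, 0.0], [0.998, 0.061, -0.0], [-0.0, 0.0, -1.0]]
wrist_force: [1.0, 1.2, -0.5]
finger_gap: 0.0174
```

```bash
python3 -c "
from h import *
go(.4924,.3702,.156)
s=bgr('scene');print(ffit('scene',s,stack(5,5,.02),RING[4])[0]-RING[4],ffit('scene',s,stack(4,4,.02),RING[3])[0]-RING[3])"
```

```text
t 86.85 p [0.4943 0.3689 0.2556] gap 0.0174 F [ 0.96  1.19 -0.5 ]
yaw 3.50 wz -0.0035 tilt [ 0.0003 -0.0001] shift [ 0.0015 -0.0019  0.0996] q7 -0.98
[-0.00372759 -0.00128631] [-0.00421121  0.00108471]
```

Sleeve 5 hasn't moved. Lowering.

Call:
{"name": "move_arm", "arguments": {
  "motion": [
    [[0, 0, 0, 0.0012, -0.0018, 0.01, -1], [0, 0, 0, 0, 0, 0.016, -1], [0, 0, 0, 0, 0, 0.018, -1], [0, 0, 0, 0, 0, 0.018, -1], [0, 0, 0, 0, 0, 0.018, -1], [0, 0, 0, 0, 0, 0.012, -1], [0, 0, 0, 0, 0, 0.007, -1], [0, 0, 0, 0, 0, 0, -1], [0, 0, 0, 0, 0, 0, -1], [0, 0, 0, 0, 0, 0, -1], [0, 0, 0, 0, 0, 0, -1], [0, 0, 0, 0, 0, 0, -1]]
  ]
}}

```text
t: 88.1
ee_pos: [0.4925, 0.3708, 0.1573]
tool_rot: [[-0.062, 0.998, 0.001], [0.998, 0.062, 0.001], [0.001, 0.001, -1.0]]
wrist_force: [-0.6, -0.0, -0.8]
finger_gap: 0.0174
```

```bash
python3 -c "
from h import *
go(.4924,.3702,.1435)"
```

```text
t 88.1 p [0.4925 0.3708 0.1573] gap 0.0174 F [-0.63 -0.   -0.75]
yaw 3.55 wz -0.0026 tilt [0.0011 0.0006] shift [-0.0006 -0.0001  0.0138] q7 -1.05
```

Call:
{"name": "move_arm", "arguments": {
  "motion": [
    [[0, 0, 0, -0.0004, 0, 0.005, -1], [0, 0, 0, 0, 0, 0.005, -1], [0, 0, 0, 0, 0, 0.0035, -1], [0, 0, 0, 0, 0, 0, -1], [0, 0, 0, 0, 0, 0, -1], [0, 0, 0, 0, 0, 0, -1], [0, 0, 0, 0, 0, 0, -1]]
  ]
}}

```text
t: 88.8
ee_pos: [0.4923, 0.3701, 0.1433]
tool_rot: [[-0.062, 0.998, 0.0], [0.998, 0.062, -0.0], [-0.0, 0.0, -1.0]]
wrist_force: [-0.1, 0.6, 0.9]
finger_gap: 0.0176
```

```bash
python3 -c "
from h import *
st();force(5)"
```

```text
t 88.8 p [0.4923 0.3701 0.1433] gap 0.0176 F [-0.14  0.61  0.93]
F mean [ 0.13 -0.33  0.38]
```

Call:
{"name": "move_arm", "arguments": {
  "motion": [
    [[0, 0, 0, 0, 0, -0.005, -1], [0, 0, 0, 0, 0, -0.015, -1], [0, 0, 0, 0, 0, -0.03, -1], [0, 0, 0, 0, 0, -0.03, -1], [0, 0, 0, 0, 0, -0.03, -1], [0, 0, 0, -0.02, -0.0015, 0, -1], [0, 0, 0, -0.037, -0.003, 0, -1], [0, 0, 0, -0.037, -0.003, 0, -1], [0, 0, 0, -0.037, -0.003, 0, -1], [0, 0, 0, -0.037, -0.003, 0, -1], [0, 0, 0, -0.037, -0.003, 0, -1], [0, 0, 0, -0.037, -0.003, 0, -1]]
  ]
}}

```text
t: 90.25
ee_pos: [0.4873, 0.1263, 0.2538]
tool_rot: [[-0.063, 0.998, 0.001], [0.998, 0.063, -0.001], [-0.001, 0.001, -1.0]]
wrist_force: [1.2, 0.6, -1.4]
finger_gap: 0.0174
```

Call:
{"name": "move_arm", "arguments": {
  "motion": [
    [[0, 0, 0, -0.037, -0.003, 0, -1], [0, 0, 0, -0.037, -0.003, 0, -1], [0, 0, 0, -0.037, -0.003, 0, -1], [0, 0, 0, -0.037, -0.003, 0, -1], [0, 0, 0, -0.037, -0.003, 0, -1], [0, 0, 0, -0.037, -0.003, 0, -1], [0, 0, 0, -0.037, -0.003, 0, -1], [0, 0, 0, -0.037, -0.003, 0, -1], [0, 0, 0, -0.037, -0.003, 0, -1], [0, 0, 0, -0.037, -0.003, 0, -1], [0, 0, 0, -0.037, -0.003, 0, -1], [0, 0, 0, -0.037, -0.003, 0, -1]]
  ]
}}

```text
t: 91.45
ee_pos: [0.4794, -0.319, 0.2541]
tool_rot: [[-0.063, 0.998, 0.001], [0.998, 0.063, -0.001], [-0.001, 0.001, -1.0]]
wrist_force: [-0.1, 0.9, -1.4]
finger_gap: 0.0172
```

Call:
{"name": "move_arm", "arguments": {
  "motion": [
    [[0, 0, 0, -0.037, -0.003, 0, -1], [0, 0, 0, -0.02, -0.002, 0, -1], [0, 0, 0, 0, 0, 0, -1], [0, 0, 0, 0, 0, 0, -1], [0, 0, 0, 0, 0, 0, -1], [0, 0, 0, 0, 0, 0, -1], [0, 0, 0, 0, 0, 0, -1], [0, 0, 0, 0, 0, 0, -1]]
  ]
}}

```text
t: 92.25
ee_pos: [0.4781, -0.3744, 0.2532]
tool_rot: [[-0.063, 0.998, -0.0], [0.998, 0.063, -0.0], [-0.0, -0.0, -1.0]]
wrist_force: [-0.5, 0.1, -0.7]
finger_gap: 0.0176
```

```bash
python3 -c "
from h import *
go(.4792,-.376,.234)"
```

```text
t 92.25 p [ 0.4781 -0.3744  0.2532] gap 0.0176 F [-0.47  0.13 -0.74]
yaw 3.63 wz -0.0012 tilt [-0.0001 -0.0003] shift [-0.0016  0.001   0.0192] q7 0.41
```

Call:
{"name": "move_arm", "arguments": {
  "motion": [
    [[0, 0, 0, -0.0015, 0.001, 0.01, -1], [0, 0, 0, 0, 0, 0.012, -1], [0, 0, 0, 0, 0, 0.015, -1], [0, 0, 0, 0, 0, 0.02, -1], [0, 0, 0, 0, 0, 0.02, -1], [0, 0, 0, 0, 0, 0.02, -1], [0, 0, 0, 0, 0, 0.015, -1], [0, 0, 0, 0, 0, 0.009, -1], [0, 0, 0, 0, 0, 0.005, -1], [0, 0, 0, 0, 0, 0, -1], [0, 0, 0, 0, 0, 0, -1], [0, 0, 0, 0, 0, 0, -1]]
  ]
}}

```text
t: 93.45
ee_pos: [0.4797, -0.3771, 0.128]
tool_rot: [[-0.062, 0.998, 0.002], [0.998, 0.062, -0.001], [-0.001, 0.002, -1.0]]
wrist_force: [-1.4, -0.8, 0.1]
finger_gap: 0.0174
```

```bash
python3 -c "
from h import *
go(.4792,-.376,.126)"
```

```text
t 93.45 p [ 0.4797 -0.3771  0.128 ] gap 0.0174 F [-1.4  -0.82  0.15]
yaw 3.55 wz -0.0025 tilt [ 0.0016 -0.0012] shift [ 0.0011 -0.0005  0.002 ] q7 0.32
```

Call:
{"name": "move_arm", "arguments": {
  "motion": [
    [[0, 0, 0, 0.0005, 0, 0.0005, -1], [0, 0, 0, 0, 0, 0, -1], [0, 0, 0, 0, 0, 0, -0.4], [0, 0, 0, 0, 0, 0, 0.2], [0, 0, 0, 0, 0, 0, 1], [0, 0, 0, 0, 0, 0, 1], [0, 0, 0, 0, 0, 0, 1], [0, 0, 0, 0, 0, -0.01, 1], [0, 0, 0, 0, 0, -0.03, 1], [0, 0, 0, 0, 0, -0.04, 1], [0, 0, 0, 0, 0, -0.04, 1]]
  ]
}}

```text
t: 94.55
ee_pos: [0.4788, -0.3758, 0.2481]
tool_rot: [[-0.062, 0.998, -0.0], [0.998, 0.062, 0.001], [0.001, -0.0, -1.0]]
wrist_force: [1.0, -0.4, 0.6]
finger_gap: 0.0856
```

Call:
{"name": "move_arm", "arguments": {
  "motion": [
    [[0, 0, 0, 0.03, 0, 0, 1], [0, 0, 0, 0.04, 0, 0, 1], [0, 0, 0, 0.04, 0, 0, 1], [0, 0, 0, 0.04, 0, 0, 1], [0, 0, 0, 0.03, 0, 0, 1], [0, 0, 0, 0, 0, 0, 1], [0, 0, 0, 0, 0, 0, 1], [0, 0, 0, 0, 0, 0, 1], [0, 0, 0, 0, 0, 0, 1]]
  ]
}}

```text
t: 95.45
ee_pos: [0.4677, -0.1982, 0.2466]
tool_rot: [[-0.059, 0.998, 0.0], [0.998, 0.059, 0.0], [0.0, 0.0, -1.0]]
wrist_force: [-0.1, 0.4, 0.4]
finger_gap: 0.0854
```

```bash
python3 -c "
from h import *
st();t=bgr('top');s=bgr('scene')
dimples(t,{n:pix('top',[*RING[n-1],.029]) for n in range(5,0,-1)})
for n in (4,5):print(n,ffit('scene',s,stack(n,n,.02),RING[n-1])[0]-RING[n-1])
a=cv2.resize(t[225:325,135:345],None,fx=3,fy=3,interpolation=cv2.INTER_CUBIC);b=cv2.resize(s[170:340,155:465],None,fx=1.7,fy=1.7,interpolation=cv2.INTER_CUBIC)
o=np.zeros((600,640,3),np.uint8);o[:300,:630]=a;o[300:300+b.shape[0],:b.shape[1]]=b;cv2.imwrite('pics/z14.png',o)"
```

```text
t 95.45 p [ 0.4677 -0.1982  0.2466] gap 0.0854 F [-0.1   0.4   0.42]
5 [163.9 278.8] d mm [-0.7  0.1] [0.4921 0.3703]
4 [201.7 275.5] d mm [0.3 1. ] [0.4988 0.2834]
3 [239.4 272.9] d mm [-0.4  1.8] [0.5038 0.1963]
2 [278.  269.7] d mm [0.1 0.5] [0.51   0.1071]
1 [316.4 267.4] d mm [-1.4 -0.7] [0.5141 0.0181]
4 [-0.00420726  0.00108829]
5 [-0.0036847  -0.00129964]
```

View pics/z14.png

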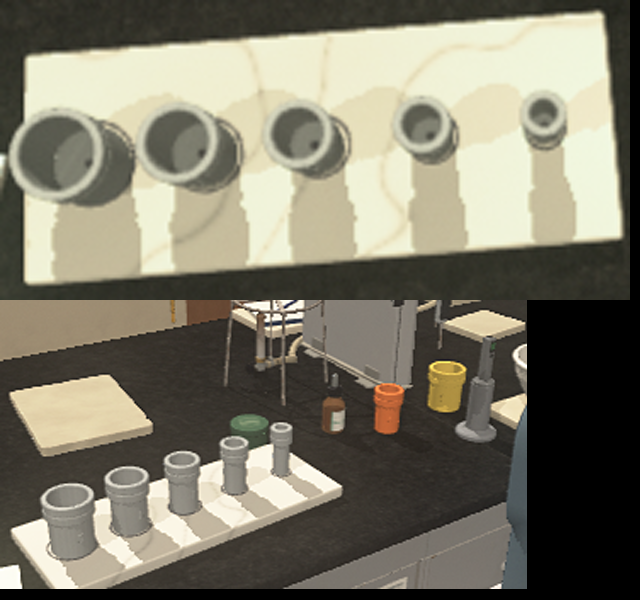

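All five sleeves stand on their rings, and the thermometer is upright in its holder at about (480,390). Handing in.

```bash
python3 -c "
from bench import job
print(job.close_job())"
```

```text
the job is handed in; nothing more can be done
None
```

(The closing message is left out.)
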